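# Load the wick winder from the sliding-door case

### The arm

A 7-joint arm with a two-finger parallel gripper is mounted at the origin on the work surface. World frame = base frame: x ahead of the robot, y to its left, z up, the work surface at z = 0. Lengths are in m, angles in rad, forces in N, time in s.
With the tool pointing down it reaches from about 0.4 to 0.85 m from the base axis. Payload 10.4 kg.
Tool frame: the origin (TCP) lies at the centre of the arm's flange, where the gripper is bolted on; the fingertips stand 173 mm ahead of it and the grasp point (between the pads) lies 155 mm ahead of it; z points along the fingers, y is the line along which they close (so a half turn about z gives the same grasp; the last joint's range is limited). The gripper opens to 85 mm and grips with 20 to 120 N. Pads are 22 mm wide; open, the fingers measure 114 mm over their backs; the gripper's body (76 mm by 85 mm) begins 54 mm behind the grasp point. The pads swing forward as they close: fully open they stand 13 mm farther back than shut.
Start: joints at [-0.023, 0.332, -0.065, 1.46, 0.022, 1.35, -0.088], TCP at [0.625, 0, 0.405] pointing down, gripper open.
Joint ranges: [-2.6, 2.6], [-0.5, 2.12], [-1.47, 1.34], [0.16, 2.42], [-1.27, 4.41], [0.06, 2.06], [-2.6, 2.6]. Speed limits (rad/s): [2.22, 2.22, 2.79, 2.79, 3.14, 3.14, 3.14].

### API

Orientations are given as a unit quaternion [x, y, z, w].
In Python, from workcell import manip, viewer, finder gives the robot as it stands.
- The arm moves only by the tool arm_command, never from a script. Its argument "plan" is a list of rows, each an object with "dp": the shift along the tool's x, y, z in mm, a list of three; "spin": the turn about the tool's z in rad. A call has 1 to 5 rows; each row shifts and turns the commanded pose from where the row before left it, along the tool's axes as they then stand; what a row does not reach is not made up. A row lasts 1/10 s, in which the tool goes at most 50 mm and 8.59 degrees, less where a joint would pass 70% of its speed; a pose out of reach is approached as far as the arm can. A call is refused whole if a number of a shift passes 50 or a number of a turn 0.15, either way. A call with a gripper value outside its range is refused whole. "grip" is the closure, from -1 (fully open) to 1 (shut), set as the call begins (left out, the last holds). The fingers move at their own pace and stop on an object; "newtons" is the grip in N (left out, the last holds). Time passes only in rows, so rows that do not move let the fingers close. It gives the time, the measured TCP pose, the force, the opening and the grip force at its end, in the units of the state.
- manip.get_obs(): the state, without advancing time (a new reading comes with each control period).
- viewer.camera(name): name is "scene" or "side" or "wrist"; returns the picture (480x640x3 uint8, blue, green, red); there is no depth.
- viewer.camera_params(name): a dict with "vertical_fov" (degrees; the focal length in pixels is half the picture's height over the tangent of half this angle, whatever the lens; pixels are square), "cx", "cy" (the principal point, pixels), "k1" (the pictures are not rectified: a ray, as slopes to the right and down, at radius r is drawn at 1 + k1 r^2 times it, then the intrinsics apply), "R" (3x3) and "t" (3): a world point X has camera coordinates R X + t; the wrist camera has in their place "T_tool_cam" (4x4, takes a point from camera to tool coordinates, whose origin is the TCP and whose axes are the flange's). Camera axes: x right, y down, z forward; pixel columns grow to the right and rows downward; lengths in m; the calibration is good to about 2 mm. A picture is of the moment at which its call begins: read the wrist's pose just before it. camera_params takes no time and is no camera call.
- manip.hand_in(): hands the job in; it is judged then, once.
Trained networks look in the newest picture that a camera, given by its name, has taken for a name from the list of things; names that differ only in an ending like _2 or _b are one class to them, and where a whole thing is asked for, a point or a joint stands for the part that bears it (a point fixed in the world has none). Each returns a list of dicts, best first, with "score" (0 to 1); they miss things now and then, are a little off and sometimes report something else, mostly with a low value. They report only what shows in the picture. A call takes as long as a camera call.
- finder.find_in(camera, thing): "position" ([x, y, z] in m, in world coordinates, good to about 4 mm: the middle of the surface that is visible of it).
The state is a dict: "clock": time; "joint_pos": joint angles; "joint_velocities": joint speeds; "tau": joint torques, N m; "position": TCP position; "ee_rot": TCP orientation; "ft_force": force on the tool from outside, world axes, zero at the start; "torque": the same for the moment, N m; "grip_width": opening from 0.0 (shut) to 1.0 (fully open); "grasp_force": force on a finger pad.
Only numpy, scipy, OpenCV 4.12 (cv2) and the standard library are available. Lean on these libraries where they do the work, as an engineer would, in place of code of your own. Each camera call takes 0.05 s, during which the arm holds its last target. There are 200 camera calls.

### The job

Stop the wick winder by pressing its wide stop key fully down, so that the key that was down comes up. Then take every bobbin out of the display case, sliding one door behind the other to get at each side, set each bobbin upright and fully down on a spindle of its own, and slide both doors fully shut again. Last of all start the winder by pressing the middle key of its three fully down, and leave the things standing around as they are.

Things in the scene. Friction and masses are not known exactly. Their poses are not given: they have to be found in the camera images.
- case: dark wooden case, fixed, 180 (x) by 380 (y) mm, roofed by two clear sliding doors; origin under its centre, front -x, left +y. Inside: floor at z 12 mm, x -80..80, y -180..180 mm; a block (y -40..40 mm, 62 mm high) parts left and right bays. Roof slopes 10 deg: walls 100 mm high in front, 132 at the back; doors up to 15 mm above. Case and winder may stand either side of the robot
- door_l (a joint): left door (covers case y -5..185 mm when shut), upper track, 190 mm wide. 0 = shut, grows to 0.150 m as it slides to the case's -y over the right door; then y 35..180 mm of the left bay is open from above. Slides along case y with about 2 N, stays where left; may start ajar
- door_r (a joint): right door (covers y -185..5 mm when shut), lower track. 0 = shut, grows to 0.150 m as it slides to the case's +y under the left door; then y -180..-35 mm of the right bay is open. The doors block each other (its pull stops at the left door's edge, values sum to at most about 0.158 m): to open one fully, first shut the other. May start ajar
- door_l_pull (a point): middle of the top end of the left door's pull: an aluminium tab at the door's outer (+y) edge, 12 mm thick in case y, 42 mm long in case x, standing 24 mm up from the door, tilted 10 degrees like the roof; moves with the door
- door_r_pull (a point): the same on the right door, at its outer (-y) edge; the tab's top end stands as high as the left one, with 24 mm of it above the level of the upper door
- spindle0 (a point): foot of the spindle at the +y end of the row, with the winder's axes (z up). Winder: grey, fixed, 200 (x) by 270 (y) mm, deck 35 mm high with three spindles on its -x side; 105 mm behind them (+x) a console 77 mm high with three keys. Spindles: 12 mm thick, 78 mm tall, top 8 mm tapered, 85 mm apart. A mounted bobbin's origin comes to this point, clearance 3 mm all round
- spindle1 (a point): foot of the middle spindle
- spindle2 (a point): foot of the spindle at the winder's -y end
- key_stop (a joint): the wide stop key (54 mm in y, 36 mm in x) at the winder's +y end of the bank. 0 = up; lightly sprung (1 to 2 N); its stop is at 0.0115 m; pressed to the stop and let go it stays latched at about 0.010 m. The three keys are interlocked: pressing one by some 4 mm frees the one that was down, which pops up; one pressed less than about 10 mm comes back up
- key_slow (a joint): the middle key (30 mm in y, 36 mm in x), up at the start; travel as above
- key_fast (a joint): the key at the -y end (30 mm in y, 36 mm in x), fully down at the start; travel as above
- key_stop_top (a point): centre of the stop key's top face; 91 mm above the bench when up, moves with the key
- key_slow_top (a point): centre of the middle key's top face
- bobbin0: wooden bobbin wound with cream wick, standing upright in the case, may be absent; all are alike. Origin at the centre of its underside, z along its axis. Total height 90 mm: reel 52 mm in diameter up to 62 mm, above that a boss 30 mm in diameter to grip; bore 18 mm right through; 0.12 kg
- bobbin1: wooden bobbin wound with cream wick, standing upright in the case, may be absent; all are alike. Origin at the centre of its underside, z along its axis. Total height 90 mm: reel 52 mm in diameter up to 62 mm, above that a boss 30 mm in diameter to grip; bore 18 mm right through; 0.12 kg
- bobbin2: wooden bobbin wound with cream wick, standing upright in the case, may be absent; all are alike. Origin at the centre of its underside, z along its axis. Total height 90 mm: reel 52 mm in diameter up to 62 mm, above that a boss 30 mm in diameter to grip; bore 18 mm right through; 0.12 kg
- diya0: bystander: small green glazed diya, 76 mm wide, 26 mm high; origin under its centre
- diya1: bystander: small green glazed diya, 76 mm wide, 26 mm high; origin under its centre
- diya2: bystander: small green glazed diya, 76 mm wide, 26 mm high; origin under its centre
- diya3: bystander: small green glazed diya, 76 mm wide, 26 mm high; origin under its centre
- flower_tray: bystander: flower-shaped plastic diya tray, 160 mm wide, 12 mm high; origin under its centre
- kumkum_box: bystander: round steel kumkum box, 78 mm wide, 68 mm high; origin under its centre
- incense_stand: bystander: white ceramic incense stand, 90 mm wide, 60 mm high; origin under its centre
- lighter: bystander: red lighter lying flat, 100 by 26 by 18 mm; origin under its centre

How it is judged:
On the way, in this order (a step that is already met when the one before it is completed fails the run):
1. the stop key is fully down and the fast key has come up (value of joint key_stop above 0.008 m and value of joint key_fast below 0.002 m), for 0.2 s.
2. every bobbin is fully down on a spindle of its own and both doors are shut, the stop key still down ((distance between bobbin0 and spindle0 below 0.008 m or distance between bobbin0 and spindle1 below 0.008 m or distance between bobbin0 and spindle2 below 0.008 m) and angle between each of bobbin0, bobbin1, bobbin2's own z axis and vertical below 0.12 rad and (distance between bobbin1 and spindle0 below 0.008 m or distance between bobbin1 and spindle1 below 0.008 m or distance between bobbin1 and spindle2 below 0.008 m) and (distance between bobbin2 and spindle0 below 0.008 m or distance between bobbin2 and spindle1 below 0.008 m or distance between bobbin2 and spindle2 below 0.008 m) and value of joint each of door_l, door_r below 0.012 m and value of joint key_stop above 0.007 m), for 0.2 s.
At the end, for the whole second after the job is handed in: Every bobbin present stands upright (within 0.12 rad) on a spindle of its own, its origin within 8 mm of the spindle's foot, at rest; both doors are shut to within 12 mm; the middle key is down (over 8 mm) and the other two are up (under 2 mm) ((distance between bobbin0 and spindle0 below 0.008 m or distance between bobbin0 and spindle1 below 0.008 m or distance between bobbin0 and spindle2 below 0.008 m) and angle between each of bobbin0, bobbin1, bobbin2's own z axis and vertical below 0.12 rad and (distance between bobbin1 and spindle0 below 0.008 m or distance between bobbin1 and spindle1 below 0.008 m or distance between bobbin1 and spindle2 below 0.008 m) and (distance between bobbin2 and spindle0 below 0.008 m or distance between bobbin2 and spindle1 below 0.008 m or distance between bobbin2 and spindle2 below 0.008 m) and value of joint each of door_l, door_r below 0.012 m and value of joint key_slow above 0.008 m and value of joint each of key_stop, key_fast below 0.002 m and linear speed of each of bobbin0, bobbin1, bobbin2 below 0.03 m/s); the robot touches nothing.
It fails at once if a bystander is shifted by more than 30 mm (distance of any of diya0, diya1, diya2, diya3, flower_tray, kumkum_box, incense_stand, lighter from where it was at the start of the episode above 0.03 m).
Of bobbin0, bobbin1, bobbin2 only 2 to 3 are there at a start; the rules pass over those that are not, and their reading is None.
At some moment in a run one of bobbin0, bobbin1, bobbin2 may be knocked a few centimetres aside while the robot is not near it.
It also fails if it takes over 210 s, if anything falls off the work surface, if the arm or the gripper's body presses on something with over 40 N, if the wrist force passes 120 N, or if a joint passes its speed limit or range.

## Working session

There is one attempt and no reset: what is moved stays moved. The work goes in short steps, Python scripts to look and compute and a tool call to move; the robot and the scene stay as the last step left them, time stands still between calls to the robot, and variables do not carry over. Pictures are saved under pics/ and viewed, at most 14 in all, crops included, and the job is handed in when it is done.

Besides the shell and the picture viewer there is one more tool, called after "Emit:" by a JSON object that holds its "op" and its "data". arm_command: Moves the arm, as the interface text tells. Its arguments: {"type":"object","properties":{"plan":{"type":"array","items":{"type":"object","properties":{"dp":{"type":"array","items":{"type":"number"}},"spin":{"type":"number"}}}},"grip":{"type":"number"},"newtons":{"type":"number"}},"required":["plan"]}

```bash
ls; mkdir -p pics; cat > h.py <<'E'
import numpy as np, cv2
from workcell import manip, viewer, finder
from scipy.spatial.transform import Rotation as Rot
def cam(name):
    o=manip.get_obs(); p=viewer.camera_params(name); im=viewer.camera(name)
    if 'R' in p: R=np.array(p['R']);t=np.array(p['t'])
    else:
        T=np.eye(4);T[:3,:3]=Rot.from_quat(o['ee_rot']).as_matrix();T[:3,3]=o['position']
        M=np.linalg.inv(T@np.array(p['T_tool_cam']));R=M[:3,:3];t=M[:3,3]
    f=240/np.tan(np.radians(p['vertical_fov'])/2)
    return im,(f,p['cx'],p['cy'],p['k1'],R,t)
def proj(c,X):
    f,cx,cy,k,R,t=c; q=np.atleast_2d(X)@R.T+t; s=q[:,:2]/q[:,2:]
    s=s*(1+k*(s**2).sum(1,keepdims=True)); return s*f+[cx,cy]
def onplane(c,uv,z):
    f,cx,cy,k,R,t=c; d=(np.atleast_2d(uv)-[cx,cy])/f; s=d.copy()
    for _ in range(20): s=d/(1+k*(s**2).sum(1,keepdims=True))
    r=np.c_[s,np.ones(len(s))]@R; o=-R.T@t
    return o+r*((z-o[2])/r[:,2])[:,None]
E
python3 - <<'E'
from h import *
o=manip.get_obs();print(o)
for n in('scene','side','wrist'):
    im,c=cam(n);cv2.imwrite(f'pics/{n}0.png',im);print(n,c[0],c[3],(-c[4].T@c[5]).round(3))
    for th in ['case','door_l_pull','door_r_pull','bobbin0','key_stop_top','key_slow_top','key_fast','spindle0']:
        try: print(n,th,[(np.round(d['position'],3).tolist(),round(d['score'],2)) for d in finder.find_in(n,th)][:4])
        except Exception as e: print(th,e)
E
```

```text
pics
{'clock': 0.0, 'joint_pos': array([-0.02257939,  0.33285238, -0.06475629,  1.4609403 ,  0.0216059 ,
        1.34987709, -0.08848562]), 'joint_velocities': array([-3.27585381e-04,  6.63189121e-04, -1.36471391e-03, -3.80674379e-05,
       -1.98592224e-03, -1.53626248e-03, -6.99257924e-04]), 'tau': array([ 4.98105128e-04, -6.25449800e+01,  4.97091911e-02, -3.91610491e+01,
        1.63588714e-02,  9.83294769e-03, -6.01235030e-06]), 'position': array([6.24871150e-01, 2.29842818e-05, 4.03928559e-01]), 'ee_rot': array([ 7.07082132e-01,  7.07131092e-01, -5.05995168e-04, -4.69862737e-04]), 'ft_force': array([-0.61837275,  0.95270894, -0.00437893]), 'torque': array([-0.02247305,  0.0173094 , -0.0480034 ]), 'grasp_force': 0.0, 'grip_width': 0.9968169846263002}
scene 499.49511179238084 -0.06990777341870295 [1.54  0.489 1.023]
scene case [([0.634, -0.162, 0.109], 0.93), ([0.608, 0.263, 0.095], 0.64)]
scene door_l_pull [([0.563, -0.145, 0.136], 0.82)]
scene door_r_pull [([0.554, -0.303, 0.124], 0.59)]
scene bobbin0 []
scene key_stop_top [([0.61, 0.258, 0.093], 0.73), ([0.338, 0.176, 0.019], 0
[... 562 characters left out ...]
5, -0.33, 0.073], 0.83)]
side key_stop_top [([0.595, 0.25, 0.093], 0.46), ([0.551, -0.296, 0.124], 0.45), ([0.768, 0.209, 0.025], 0.22)]
side key_slow_top [([0.588, 0.182, 0.088], 0.53)]
side key_fast [([0.59, 0.136, 0.081], 0.61)]
side spindle0 [([0.514, 0.182, 0.04], 0.62)]
wrist 371.065180036569 -0.04570348581270878 [0.625 0.085 0.373]
wrist case [([0.569, -0.061, 0.126], 0.89), ([0.569, -0.096, 0.132], 0.68)]
wrist door_l_pull [([0.57, -0.093, 0.134], 0.85)]
wrist door_r_pull []
wrist bobbin0 [([0.567, -0.047, 0.073], 0.81)]
wrist key_stop_top [([0.329, -0.177, 0.018], 0.49)]
wrist key_slow_top []
wrist key_fast [([0.59, 0.142, 0.081], 0.7)]
wrist spindle0 [([0.534, 0.121, 0.036], 0.61)]
```

View pics/scene0.png

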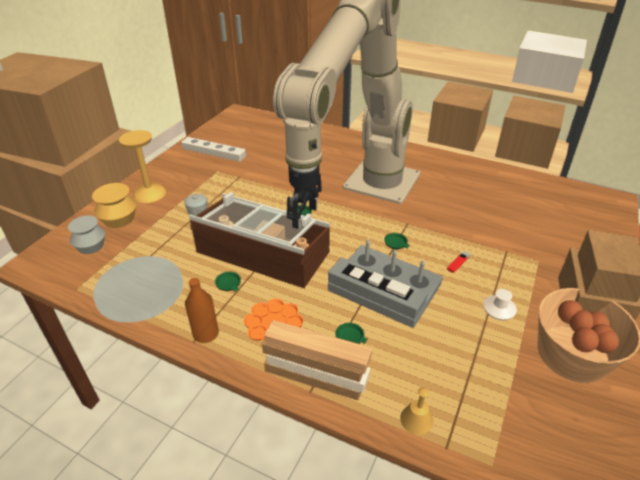

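View pics/side0.png

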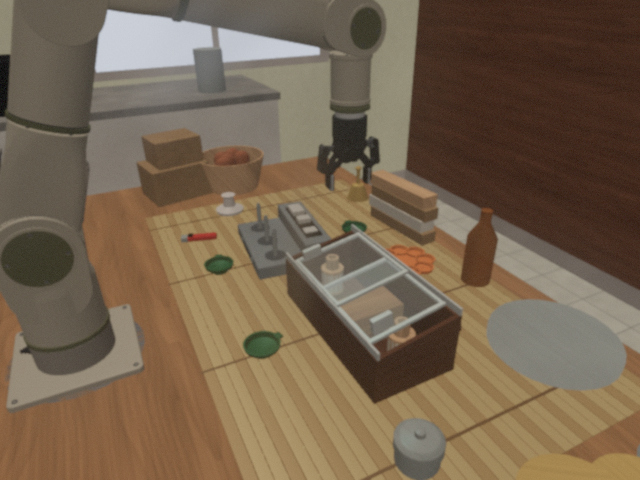

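View pics/wrist0.png

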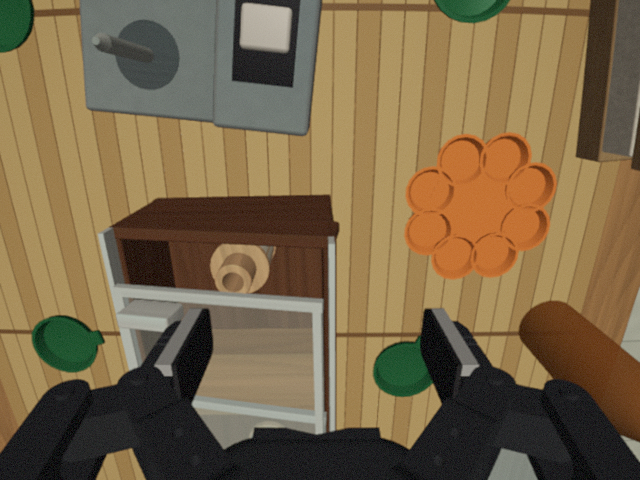

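The scene shows the case on the robot's right (left door ajar) and the winder on the left. Bobbins are visible in the left bay (wrist ~235,270) and the right bay (side ~400,335). I'll look at the winder from above.

Emit:
{"op": "arm_command", "data": {"plan": [{"dp":[50,-20,0]},{"dp":[50,-20,0]},{"dp":[0,-5,0]},{"dp":[0,0,0]},{"dp":[0,0,0]}], "grip": 1, "newtons": 40}}

```text
invalid input at $.plan[0]: expected keys dp, spin
```

Emit:
{"op": "arm_command", "data": {"plan": [{"dp":[0,0,0]},{"dp":[0,0,0]},{"dp":[0,0,0]}]}}

```text
invalid input at $.plan[0]: expected keys dp, spin
```

```bash
python3 - <<'E'
from h import *
o=manip.get_obs();print(o['position'],o['ee_rot'],o['grip_width'],o['clock'])
im,c=cam('wrist');cv2.imwrite('pics/w1.png',im)
for th in ['key_stop_top','key_slow_top','key_fast','spindle0','case']:
    print(th,[(np.round(d['position'],3).tolist(),round(d['score'],2)) for d in finder.find_in('wrist',th)][:4])
E
```

```text
[6.25003367e-01 2.77359168e-05 4.04756014e-01] [7.07106507e-01 7.07107053e-01 5.23637352e-05 3.46742532e-05] 0.9991035949539654 1.35
key_stop_top []
key_slow_top []
key_fast [([0.589, 0.139, 0.083], 0.61), ([0.533, 0.124, 0.04], 0.33)]
spindle0 [([0.535, 0.121, 0.037], 0.7)]
case [([0.567, -0.062, 0.13], 0.57)]
```

View pics/w1.png

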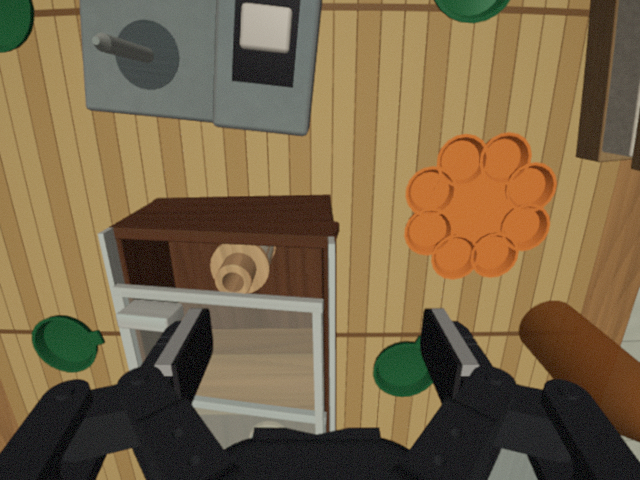

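The move was refused because every row needs "spin" as well (the picture is unchanged).

Emit:
{"op": "arm_command", "data": {"plan": [{"dp":[50,-20,0],"spin":0},{"dp":[50,-20,0],"spin":0},{"dp":[0,-5,0],"spin":0},{"dp":[0,0,0],"spin":0},{"dp":[0,0,0],"spin":0}], "grip": 1, "newtons": 40}}

```text
clock: 2.15
position: [0.5832, 0.0917, 0.4049]
ee_rot: [0.708, 0.707, -0.0, 0.0]
ft_force: [0.1, -0.9, -0.2]
grip_width: 0.14
grasp_force: 0.0
```

Emit:
{"op": "arm_command", "data": {"plan": [{"dp":[0,0,0],"spin":0},{"dp":[0,0,0],"spin":0},{"dp":[0,0,0],"spin":0}]}}

```text
clock: 2.45
position: [0.5832, 0.0921, 0.4046]
ee_rot: [0.708, 0.707, -0.0, 0.0]
ft_force: [-0.9, 0.4, -0.2]
grip_width: -0.0
grasp_force: 0.0
```

```bash
python3 - <<'E'
from h import *
o=manip.get_obs();print(o['position'],o['ee_rot'],o['grip_width'],o['clock'])
im,c=cam('wrist');cv2.imwrite('pics/w2.png',im)
for th in ['key_stop_top','key_slow_top','key_fast','spindle0']:
    print(th,[(np.round(d['position'],3).tolist(),round(d['score'],2)) for d in finder.find_in('wrist',th)][:4])
E
```

```text
[0.58316837 0.09213343 0.4045928 ] [ 7.07540130e-01  7.06673163e-01 -6.94205744e-05  1.53821179e-05] -0.00027015158319784494 2.45
key_stop_top [([0.602, 0.239, 0.091], 0.57)]
key_slow_top [([0.593, 0.197, 0.097], 0.7), ([0.322, -0.17, 0.018], 0.69)]
key_fast [([0.592, 0.14, 0.079], 0.62), ([0.577, -0.061, 0.138], 0.62)]
spindle0 [([0.543, 0.176, 0.039], 0.59)]
```

View pics/w2.png

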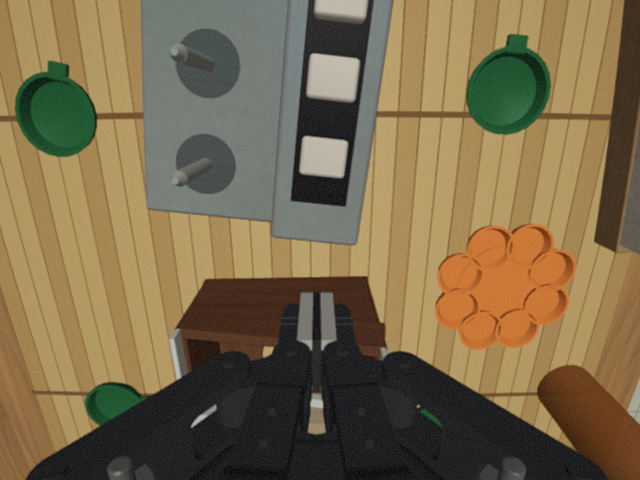

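The picture shows the keys at (323,157), (333,77), (340,5) and the spindle feet near (205,163) and (208,63). I'll move further +y to see the whole winder.

Emit:
{"op": "arm_command", "data": {"plan": [{"dp":[45,0,0],"spin":0},{"dp":[45,0,0],"spin":0},{"dp":[0,0,0],"spin":0},{"dp":[0,0,0],"spin":0}]}}

```text
clock: 3.1
position: [0.5826, 0.1842, 0.4045]
ee_rot: [0.706, 0.708, -0.0, -0.0]
ft_force: [-0.1, -0.3, -0.3]
grip_width: 0.003
grasp_force: 0.0
```

```bash
python3 - <<'E'
from h import *
o=manip.get_obs();print(o['position'],o['ee_rot'],o['grip_width'],o['clock'])
im,c=cam('wrist');cv2.imwrite('pics/w3.png',im)
np.save('c3.npy',np.array(c,dtype=object),allow_pickle=True)
for th in ['key_stop_top','key_slow_top','key_fast','spindle0']:
    print(th,[(np.round(d['position'],3).tolist(),round(d['score'],2)) for d in finder.find_in('wrist',th)][:4])
E
```

```text
[0.5825826  0.18422859 0.40449278] [ 7.06175803e-01  7.08036518e-01 -8.59448199e-05 -1.32750083e-04] 0.0025155952176200637 3.1
key_stop_top [([0.602, 0.258, 0.093], 0.81)]
key_slow_top [([0.596, 0.2, 0.097], 0.72), ([0.338, 0.175, 0.012], 0.34)]
key_fast [([0.589, 0.142, 0.082], 0.64)]
spindle0 [([0.544, 0.234, 0.036], 0.76)]
```

View pics/w3.png

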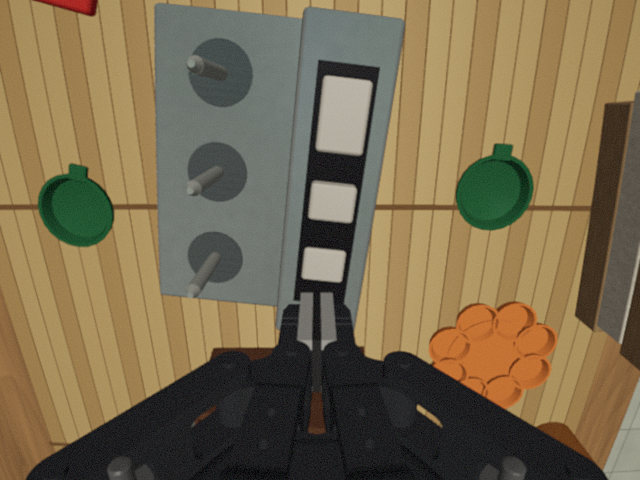

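```bash
python3 - <<'E'
from h import *
from scipy.optimize import least_squares
c=tuple(np.load('c3.npy',allow_pickle=True))
disc=onplane(c,[(220,73),(217,172),(215,257)],.035)
tops=onplane(c,[(194,64),(194,188),(194,290)],.113)
print('disc',disc.round(4).tolist());print('tops',tops.round(4).tolist())
k=onplane(c,[(344,115),(332,201)],.091);kf=onplane(c,[(324,265)],.081)
print('keys',k.round(4).tolist(),kf.round(4).tolist())
def P(v): u=np.array([-np.sin(v[2]),np.cos(v[2]),0]);return np.array([[v[0],v[1],0]])+np.array([85,0,-85])[:,None]/1000*u
uv=np.array([(220,73),(217,172),(215,257),(194,64),(194,188),(194,290)])
def res(v): return (np.r_[proj(c,P(v)+[0,0,.035]),proj(c,P(v)+[0,0,.113])]-uv).ravel()
r=least_squares(res,[.54,.2,-.1]);print(r.x,r.fun.round(1));print(P(r.x).round(4))
im=cv2.imread('pics/w3.png');cv2.imwrite('pics/w3c.png',cv2.resize(im[0:340,130:430],None,fx=1.75,fy=1.75,interpolation=cv2.INTER_CUBIC))
E
```

```text
disc [[0.5008, 0.2956, 0.035], [0.4918, 0.2115, 0.035], [0.4828, 0.1275, 0.035]]
tops [[0.5031, 0.295, 0.113], [0.4953, 0.2133, 0.113], [0.4867, 0.132, 0.113]]
keys [[0.6024, 0.2628, 0.091], [0.5948, 0.1986, 0.091]] [[0.5894, 0.1398, 0.081]]
[ 0.49369236  0.21219974 -0.10544119] [ 2.1 -1.4  2.  -0.7  2.  -0.1 -1.  -2.9 -2.1  1.6 -1.9  4.9]
[[0.5026 0.2967 0.    ]
 [0.4937 0.2122 0.    ]
 [0.4847 0.1277 0.    ]]
```

The picture shows the full winder: discs at (220,73), (217,172), (215,257) give a spindle spacing of 84.5 mm, as specified. The keys are at (344,115), (332,201) and (324,265). Next I press stop.

Emit:
{"op": "arm_command", "data": {"plan": [{"dp":[40,10,0],"spin":0},{"dp":[38,10,0],"spin":0},{"dp":[0,0,45],"spin":0},{"dp":[0,0,45],"spin":0},{"dp":[0,0,30],"spin":0}]}}

```text
clock: 3.85
position: [0.6024, 0.2599, 0.2815]
ee_rot: [0.707, 0.707, -0.001, -0.0]
ft_force: [0.4, -0.1, -1.0]
grip_width: -0.004
grasp_force: 0.0
```

Emit:
{"op": "arm_command", "data": {"plan": [{"dp":[0,0,10],"spin":0},{"dp":[0,0,10],"spin":0},{"dp":[0,0,6],"spin":0},{"dp":[0,0,6],"spin":0},{"dp":[0,0,0],"spin":0}]}}

```text
clock: 4.35
position: [0.6032, 0.2608, 0.2534]
ee_rot: [0.707, 0.707, 0.001, 0.0]
ft_force: [0.3, -0.2, -0.1]
grip_width: 0.0
grasp_force: 0.3
```

Emit:
{"op": "arm_command", "data": {"plan": [{"dp":[0,0,3],"spin":0},{"dp":[0,0,0],"spin":0}]}}

```text
clock: 4.55
position: [0.6033, 0.261, 0.2528]
ee_rot: [0.707, 0.707, 0.001, 0.001]
ft_force: [-7.2, -3.3, 16.1]
grip_width: 0.006
grasp_force: 8.5
```

Emit:
{"op": "arm_command", "data": {"plan": [{"dp":[0,0,3],"spin":0},{"dp":[0,0,0],"spin":0}]}}

```text
clock: 4.75
position: [0.6034, 0.261, 0.2525]
ee_rot: [0.707, 0.707, 0.001, 0.001]
ft_force: [-16.8, -8.3, 37.3]
grip_width: 0.003
grasp_force: 18.6
```

Emit:
{"op": "arm_command", "data": {"plan": [{"dp":[0,0,-10],"spin":0},{"dp":[0,0,-48],"spin":0},{"dp":[0,0,-48],"spin":0},{"dp":[0,0,-48],"spin":0},{"dp":[0,0,-48],"spin":0}]}}

```text
clock: 5.25
position: [0.6025, 0.2608, 0.4516]
ee_rot: [0.707, 0.707, 0.001, 0.0]
ft_force: [1.8, 1.0, 0.5]
grip_width: -0.002
grasp_force: 0.0
```

Emit:
{"op": "arm_command", "data": {"plan": [{"dp":[-48,0,0],"spin":0},{"dp":[-48,0,0],"spin":0},{"dp":[-48,0,0],"spin":0},{"dp":[-48,0,0],"spin":0},{"dp":[-48,0,0],"spin":0}]}}

```text
clock: 5.75
position: [0.6025, 0.0191, 0.4497]
ee_rot: [0.707, 0.707, 0.001, 0.0]
ft_force: [1.5, -0.4, 0.5]
grip_width: -0.001
grasp_force: 0.0
```

Emit:
{"op": "arm_command", "data": {"plan": [{"dp":[-48,0,0],"spin":0},{"dp":[-48,0,0],"spin":0},{"dp":[-30,0,0],"spin":0},{"dp":[0,0,0],"spin":0},{"dp":[0,0,0],"spin":0}]}}

```text
clock: 6.25
position: [0.6028, -0.1055, 0.4492]
ee_rot: [0.708, 0.707, 0.0, 0.0]
ft_force: [0.3, 1.5, -0.9]
grip_width: -0.001
grasp_force: 0.0
```

```bash
python3 - <<'E'
from h import *
import pickle
o=manip.get_obs();print(o['position'],o['ee_rot'],o['clock'],o['ft_force'])
im,c=cam('wrist');cv2.imwrite('pics/w4.png',im);pickle.dump(c,open('c4.pkl','wb'))
for th in ['key_stop_top','door_l_pull','door_r_pull','bobbin0']:
    print(th,[(np.round(d['position'],3).tolist(),round(d['score'],2)) for d in finder.find_in('wrist',th)][:4])
im,c=cam('scene')
for th in ['key_stop_top','key_slow_top','key_fast']:
    print(th,[(np.round(d['position'],3).tolist(),round(d['score'],2)) for d in finder.find_in('scene',th)][:4])
E
```

```text
[ 0.60281432 -0.10548885  0.44922596] [7.07521998e-01 7.06691144e-01 4.50605978e-04 2.14772332e-04] 6.25 [ 0.28541502  1.45745631 -0.9193759 ]
key_stop_top [([0.515, -0.269, 0.116], 0.28)]
door_l_pull [([0.545, -0.116, 0.126], 0.82)]
door_r_pull [([0.516, -0.268, 0.119], 0.88)]
bobbin0 [([0.566, -0.037, 0.071], 0.83), ([0.513, -0.267, 0.116], 0.5)]
key_stop_top [([0.485, 0.528, 0.022], 0.74), ([0.607, 0.26, 0.083], 0.67)]
key_slow_top [([0.605, 0.201, 0.088], 0.47)]
key_fast [([0.592, 0.14, 0.088], 0.56)]
```

View pics/w4.png

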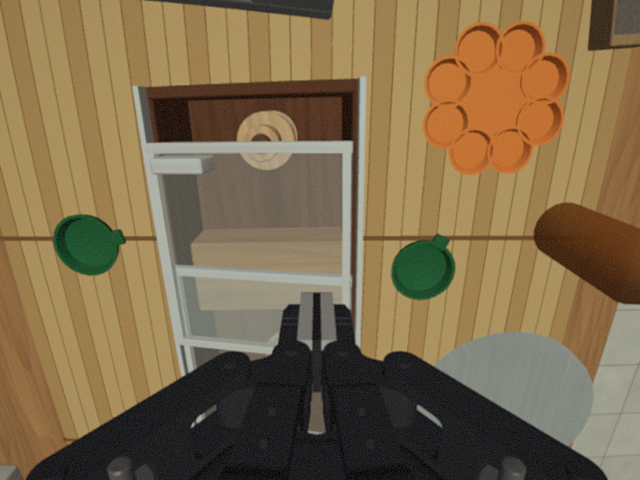

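The picture shows the case's +y end at row ~85, a bobbin at (266,140), the left pull at (183,163), and the gripper hiding the right end. I'll take another view from further -y.

Emit:
{"op": "arm_command", "data": {"plan": [{"dp":[-48,0,0],"spin":0},{"dp":[-48,0,0],"spin":0},{"dp":[-48,0,0],"spin":0},{"dp":[-48,0,0],"spin":0},{"dp":[-48,0,0],"spin":0}]}}

```text
clock: 7.2
position: [0.6027, -0.3468, 0.4489]
ee_rot: [0.707, 0.707, 0.0, 0.0]
ft_force: [0.9, -0.6, -0.3]
grip_width: 0.002
grasp_force: 0.0
```

Emit:
{"op": "arm_command", "data": {"plan": [{"dp":[-30,0,0],"spin":0},{"dp":[0,0,0],"spin":0},{"dp":[0,0,0],"spin":0}]}}

```text
clock: 7.5
position: [0.6028, -0.3756, 0.4482]
ee_rot: [0.707, 0.707, 0.0, -0.0]
ft_force: [0.9, 0.2, 0.9]
grip_width: -0.003
grasp_force: 0.0
```

```bash
python3 - <<'E'
from h import *
import pickle
o=manip.get_obs();print(o['position'],o['ee_rot'],o['clock'],o['ft_force'])
im,c=cam('wrist');cv2.imwrite('pics/w5.png',im);pickle.dump(c,open('c5.pkl','wb'))
print(c[4].T.round(3))
for th in ['door_l_pull','door_r_pull','bobbin0']:
    print(th,[(np.round(d['position'],3).tolist(),round(d['score'],2)) for d in finder.find_in('wrist',th)][:4])
E
```

```text
[ 0.60283337 -0.37556162  0.44818696] [ 7.07453035e-01  7.06760277e-01  2.81759792e-05 -3.35639269e-04] 7.5 [0.9378649  0.23569319 0.85163952]
[[ 1.     0.    -0.001]
 [ 0.    -0.945 -0.328]
 [-0.001  0.328 -0.945]]
door_l_pull [([0.543, -0.229, 0.128], 0.71)]
door_r_pull [([0.559, -0.289, 0.127], 0.79)]
bobbin0 []
```

View pics/w5.png

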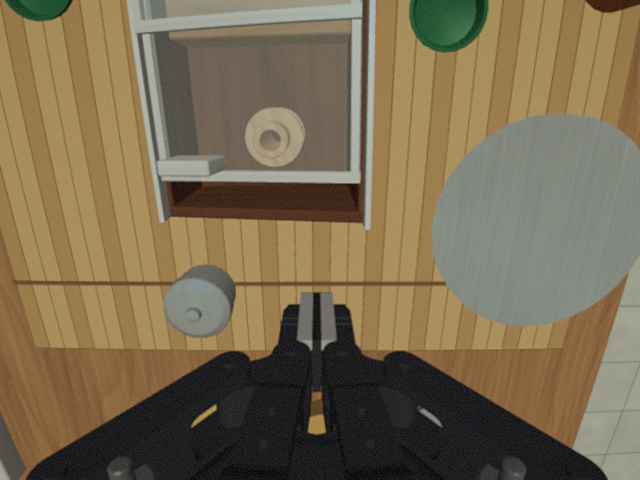

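The picture shows the right bay with one bobbin (bore at ~(270,137)), the right pull at (192,165), case -y corners at (162,222) and (368,229). So there are two bobbins in all.

```bash
python3 - <<'E'
from h import *
import pickle
from scipy.optimize import least_squares
c4,c5=[pickle.load(open(f'c{i}.pkl','rb')) for i in(4,5)]
obs=[(c4,(135,88),-1,1),(c4,(365,78),1,1),(c5,(162,222),-1,-1),(c5,(368,229),1,-1)]
def W(v,p): 
    cs,sn=np.cos(v[2]),np.sin(v[2]); p=np.asarray(p,float); return np.array([v[0]+cs*p[0]-sn*p[1],v[1]+sn*p[0]+cs*p[1],p[2]])
def res(v): return np.concatenate([proj(c,W(v,[.09*sx,.19*sy,.116+.016*sx+v[3]]))[0]-uv for c,uv,sx,sy in obs])
r=least_squares(res,[.62,-.22,.05,0]);print(r.x.round(4),r.fun.round(1))
v=r.x;cs,sn=np.cos(v[2]),np.sin(v[2])
def C(p): d=p[:2]-v[:2];return np.array([cs*d[0]+sn*d[1],-sn*d[0]+cs*d[1]]).round(4)
for n,c,uv,zs in [('Lpull',c4,(184,160),(.125,.135,.145)),('Rpull',c5,(192,165),(.125,.135,.145)),('bobL bore',c4,(264,139),(.102,)),('bobR bore',c5,(270,139),(.102,)),('bobL base',c4,(268,140),(.074,)),('bobR flange',c5,(275,137),(.074,))]:
    for z in zs:
        p=onplane(c,[uv],z)[0];print(n,z,p.round(4),C(p))
E
```

```text
[ 0.5514 -0.1946  0.019   0.0039] [-0.7  0.6  0.2  1.7 -1.1 -1.6  1.4 -1. ]
Lpull 0.125 [ 0.4994 -0.0605  0.125 ] [-0.0494  0.135 ]
Lpull 0.135 [ 0.503  -0.0592  0.135 ] [-0.0459  0.1363]
Lpull 0.145 [ 0.5065 -0.0578  0.145 ] [-0.0423  0.1376]
Rpull 0.125 [ 0.5052 -0.3344  0.125 ] [-0.0488 -0.1389]
Rpull 0.135 [ 0.5086 -0.3329  0.135 ] [-0.0455 -0.1375]
Rpull 0.145 [ 0.512  -0.3314  0.145 ] [-0.0421 -0.1361]
bobL bore 0.102 [ 0.56   -0.0467  0.102 ] [0.0113 0.1477]
bobR bore 0.102 [ 0.5646 -0.3166  0.102 ] [ 0.0108 -0.1223]
bobL base 0.074 [ 0.5597 -0.0499  0.074 ] [0.011  0.1445]
bobR flange 0.074 [ 0.5657 -0.3172  0.074 ] [ 0.012  -0.1229]
```

Emit:
{"op": "arm_command", "data": {"plan": [{"dp":[36,-30,0],"spin":0},{"dp":[37,-31,0],"spin":0},{"dp":[0,-30,0],"spin":0},{"dp":[0,0,45],"spin":0},{"dp":[0,0,45],"spin":0}]}}

```text
clock: 8.2
position: [0.5116, -0.3012, 0.3601]
ee_rot: [0.707, 0.708, 0.001, 0.002]
ft_force: [1.2, 0.7, -1.4]
grip_width: -0.003
grasp_force: 0.0
```

Emit:
{"op": "arm_command", "data": {"plan": [{"dp":[0,0,30],"spin":0},{"dp":[0,0,15],"spin":0},{"dp":[0,0,8],"spin":0},{"dp":[0,0,0],"spin":0}]}}

```text
clock: 8.6
position: [0.5122, -0.3019, 0.306]
ee_rot: [0.707, 0.707, 0.0, 0.0]
ft_force: [-0.5, -0.3, 0.6]
grip_width: -0.002
grasp_force: 0.0
```

Emit:
{"op": "arm_command", "data": {"plan": [{"dp":[-13,0,0],"spin":0},{"dp":[-13,0,0],"spin":0},{"dp":[-12,0,0],"spin":0},{"dp":[-8,0,0],"spin":0},{"dp":[0,0,0],"spin":0}]}}

```text
clock: 9.1
position: [0.5125, -0.3472, 0.3063]
ee_rot: [0.707, 0.707, 0.001, -0.002]
ft_force: [-2.8, 12.1, 8.5]
grip_width: -0.0
grasp_force: 5.9
```

Emit:
{"op": "arm_command", "data": {"plan": [{"dp":[-6,0,0],"spin":0},{"dp":[-4,0,0],"spin":0},{"dp":[-2,0,0],"spin":0},{"dp":[0,0,0],"spin":0}]}}

```text
clock: 9.5
position: [0.5137, -0.3505, 0.306]
ee_rot: [0.704, 0.71, 0.005, -0.009]
ft_force: [-17.6, 51.9, 29.7]
grip_width: 0.001
grasp_force: 26.4
```

Emit:
{"op": "arm_command", "data": {"plan": [{"dp":[14,0,0],"spin":0},{"dp":[0,0,-30],"spin":0},{"dp":[40,0,-30],"spin":0},{"dp":[48,0,0],"spin":0},{"dp":[0,0,0],"spin":0}]}}

```text
clock: 10.0
position: [0.5133, -0.253, 0.3672]
ee_rot: [0.705, 0.709, 0.002, 0.0]
ft_force: [0.1, -0.1, -0.4]
grip_width: -0.002
grasp_force: 0.0
```

```bash
python3 - <<'E'
from h import *
o=manip.get_obs();print(o['position'],o['clock'],o['ft_force'])
im,c=cam('side')
for th in ['door_l_pull','door_r_pull','bobbin0']:
    print(th,[(np.round(d['position'],3).tolist(),round(d['score'],2)) for d in finder.find_in('side',th)][:4])
v=[.5514,-.1946]
for y in (-.179,-.137): print(y,proj(c,[.5514-.042-.019*y,-.1946-.0008+y,.146]))
cv2.imwrite('pics/s2.png',cv2.resize(im[220:400,260:480],None,fx=2.6,fy=2.6))
E
```

```text
[ 0.51326368 -0.25301819  0.36720683] 10.0 [ 0.05996352 -0.10452806 -0.38833923]
door_l_pull [([0.528, -0.164, 0.131], 0.78)]
door_r_pull [([0.551, -0.312, 0.122], 0.95)]
bobbin0 []
-0.179 [[398.20839075 326.96935557]]
-0.137 [[383.93020867 313.28693576]]
```

View pics/s2.png

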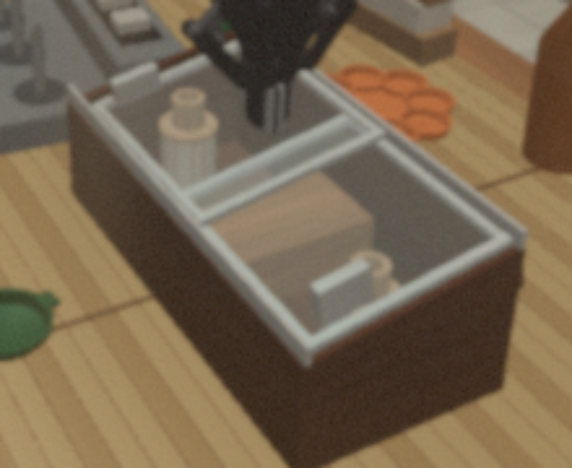

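The side crop shows the right door shut (pull at its -y end, crop (343,280)). Now I'll open the left door.

Emit:
{"op": "arm_command", "data": {"plan": [{"dp":[46,-3,0],"spin":0},{"dp":[46,-3,0],"spin":0},{"dp":[46,0,0],"spin":0},{"dp":[46,0,0],"spin":0},{"dp":[42,0,0],"spin":0}]}}

```text
clock: 10.7
position: [0.5059, -0.0317, 0.3657]
ee_rot: [0.708, 0.706, -0.0, 0.0]
ft_force: [0.1, 0.2, -0.0]
grip_width: 0.002
grasp_force: 0.0
```

Emit:
{"op": "arm_command", "data": {"plan": [{"dp":[0,0,35],"spin":0},{"dp":[0,0,26],"spin":0},{"dp":[0,0,0],"spin":0},{"dp":[-15,0,0],"spin":0},{"dp":[0,0,0],"spin":0}]}}

```text
clock: 11.2
position: [0.5063, -0.0498, 0.3057]
ee_rot: [0.709, 0.706, -0.0, 0.0]
ft_force: [0.3, -0.3, 0.2]
grip_width: -0.005
grasp_force: 0.0
```

Emit:
{"op": "arm_command", "data": {"plan": [{"dp":[-15,0,0],"spin":0},{"dp":[-18,0,0],"spin":0},{"dp":[-18,0,0],"spin":0},{"dp":[-15,0,0],"spin":0},{"dp":[-10,0,0],"spin":0}]}}

```text
clock: 11.7
position: [0.5064, -0.1243, 0.306]
ee_rot: [0.708, 0.707, 0.001, 0.001]
ft_force: [0.6, 2.0, 0.7]
grip_width: 0.001
grasp_force: 1.1
```

Emit:
{"op": "arm_command", "data": {"plan": [{"dp":[-10,0,0],"spin":0},{"dp":[-8,0,0],"spin":0},{"dp":[-4,0,0],"spin":0},{"dp":[0,0,0],"spin":0}]}}

```text
clock: 12.1
position: [0.5057, -0.1458, 0.3047]
ee_rot: [0.707, 0.707, -0.0, 0.0]
ft_force: [-0.2, -0.4, 0.1]
grip_width: 0.0
grasp_force: 0.0
```

Emit:
{"op": "arm_command", "data": {"plan": [{"dp":[-4,0,0],"spin":0},{"dp":[-4,0,0],"spin":0},{"dp":[0,0,0],"spin":0}]}}

```text
clock: 12.4
position: [0.5058, -0.1536, 0.3046]
ee_rot: [0.707, 0.707, -0.0, 0.0]
ft_force: [-0.6, 1.0, -0.0]
grip_width: -0.003
grasp_force: 0.0
```

```bash
python3 - <<'E'
from h import *
o=manip.get_obs();print(o['position'],o['ee_rot'],o['ft_force'],o['clock'])
im,c=cam('wrist');cv2.imwrite('pics/w6.png',im)
print([(np.round(d['position'],3).tolist(),round(d['score'],2)) for d in finder.find_in('wrist','bobbin0')])
im,c=cam('side')
print([(np.round(d['position'],3).tolist(),round(d['score'],2)) for d in finder.find_in('side','door_l_pull')])
E
```

```text
[ 0.50577902 -0.15361276  0.30462263] [ 7.07268025e-01  7.06945490e-01 -1.20766647e-04  4.00410043e-05] [-0.62573633  0.96793899 -0.03263322] 12.4
[([0.556, -0.05, 0.073], 0.91)]
[([0.546, -0.258, 0.127], 0.76), ([0.5, 0.19, 0.033], 0.42)]
```

View pics/w6.png

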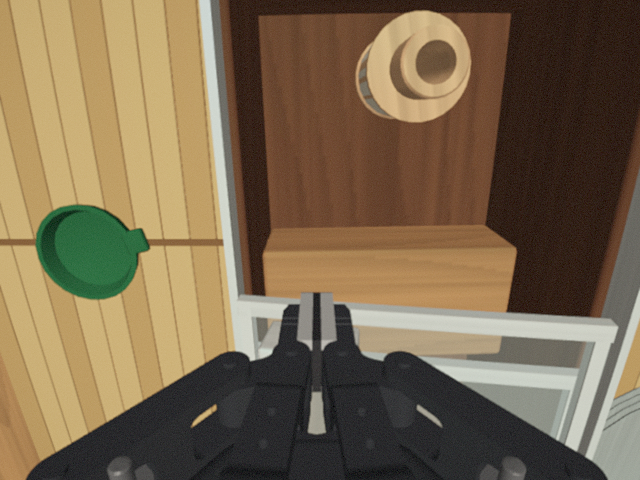

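The picture shows the left bay open past the block, with the bobbin's boss top at about (436,63).

```bash
python3 - <<'E'
from h import *
im,c=cam('wrist')
g=cv2.cvtColor(im,cv2.COLOR_BGR2GRAY)
print(onplane(c,[(436,64)],.102).round(4), onplane(c,[(418,67)],.074).round(4))
E
```

```text
[[ 0.5568 -0.0512  0.102 ]] [[ 0.5563 -0.0498  0.074 ]]
```

Emit:
{"op": "arm_command", "data": {"plan": [{"dp":[5,0,-40],"spin":0},{"dp":[40,17,-10],"spin":0},{"dp":[40,17,0],"spin":0},{"dp":[18,17,0],"spin":0},{"dp":[0,0,0],"spin":0}], "grip": -1}}

```text
clock: 13.15
position: [0.5582, -0.0463, 0.3547]
ee_rot: [0.705, 0.709, 0.001, -0.0]
ft_force: [-0.1, 0.5, -0.7]
grip_width: 0.845
grasp_force: 0.0
```

Emit:
{"op": "arm_command", "data": {"plan": [{"dp":[0,0,0],"spin":0},{"dp":[0,0,0],"spin":0},{"dp":[0,0,25],"spin":0},{"dp":[0,0,20],"spin":0},{"dp":[0,0,0],"spin":0}]}}

```text
clock: 13.65
position: [0.5555, -0.0513, 0.3072]
ee_rot: [0.708, 0.706, -0.002, -0.002]
ft_force: [-0.7, 0.4, 1.3]
grip_width: 0.999
grasp_force: 0.0
```

Emit:
{"op": "arm_command", "data": {"plan": [{"dp":[0,0,30],"spin":0},{"dp":[0,0,20],"spin":0},{"dp":[0,1,9],"spin":0},{"dp":[0,0,0],"spin":0},{"dp":[0,0,0],"spin":0}]}}

```text
clock: 14.15
position: [0.5583, -0.0504, 0.2521]
ee_rot: [0.707, 0.707, 0.001, 0.001]
ft_force: [-0.4, -0.6, 0.6]
grip_width: 0.997
grasp_force: 0.0
```

Emit:
{"op": "arm_command", "data": {"plan": [{"dp":[0,0,0],"spin":0},{"dp":[0,0,0],"spin":0},{"dp":[0,0,0],"spin":0},{"dp":[0,0,0],"spin":0},{"dp":[0,0,0],"spin":0}], "grip": 1, "newtons": 40}}

```text
clock: 14.65
position: [0.558, -0.0501, 0.2511]
ee_rot: [0.707, 0.707, 0.0, 0.0]
ft_force: [-0.8, -0.7, 3.4]
grip_width: 0.326
grasp_force: 41.3
```

Emit:
{"op": "arm_command", "data": {"plan": [{"dp":[0,0,0],"spin":0},{"dp":[0,0,0],"spin":0}]}}

```text
clock: 14.85
position: [0.558, -0.0501, 0.2511]
ee_rot: [0.707, 0.707, 0.0, 0.0]
ft_force: [-1.8, 0.2, 5.6]
grip_width: 0.33
grasp_force: 41.5
```

Emit:
{"op": "arm_command", "data": {"plan": [{"dp":[0,0,-15],"spin":0},{"dp":[0,0,-40],"spin":0},{"dp":[0,0,-45],"spin":0},{"dp":[0,0,-45],"spin":0},{"dp":[0,0,-10],"spin":0}]}}

```text
clock: 15.35
position: [0.5585, -0.0501, 0.4122]
ee_rot: [0.707, 0.707, 0.003, 0.003]
ft_force: [0.6, -1.2, -0.9]
grip_width: 0.324
grasp_force: 41.0
```

Emit:
{"op": "arm_command", "data": {"plan": [{"dp":[40,-17,0],"spin":0},{"dp":[40,-17,0],"spin":0},{"dp":[40,-17,0],"spin":0},{"dp":[40,-17,0],"spin":0},{"dp":[17,-7,0],"spin":0}]}}

```text
clock: 15.85
position: [0.4808, 0.1308, 0.4061]
ee_rot: [0.705, 0.709, 0.0, -0.0]
ft_force: [-0.3, -0.8, -0.7]
grip_width: 0.331
grasp_force: 40.8
```

```bash
python3 - <<'E'
from h import *
o=manip.get_obs();print(o['position'],o['ee_rot'],o['grip_width'],o['ft_force'])
im,c=cam('wrist');cv2.imwrite('pics/w7.png',im)
import pickle;pickle.dump(c,open('c7.pkl','wb'))
print(onplane(c,[(0,0)],.035))
S=np.array([[0.5008,.2956],[.4918,.2115],[.4828,.1275]])
for z in(.035,.113): print(proj(c,np.c_[S,np.full(3,z)]).round(0).tolist())
E
```

```text
[0.48080941 0.13082919 0.40608886] [ 7.05343286e-01  7.08865746e-01  2.45595418e-04 -3.77133526e-04] 0.33140264294627786 [-0.31236966 -0.77799273 -0.66082027]
[[0.2162674 0.3029839 0.035    ]]
[[342.0, 3.0], [329.0, 111.0], [318.0, 205.0]]
[[351.0, -30.0], [333.0, 113.0], [319.0, 231.0]]
```

View pics/w7.png

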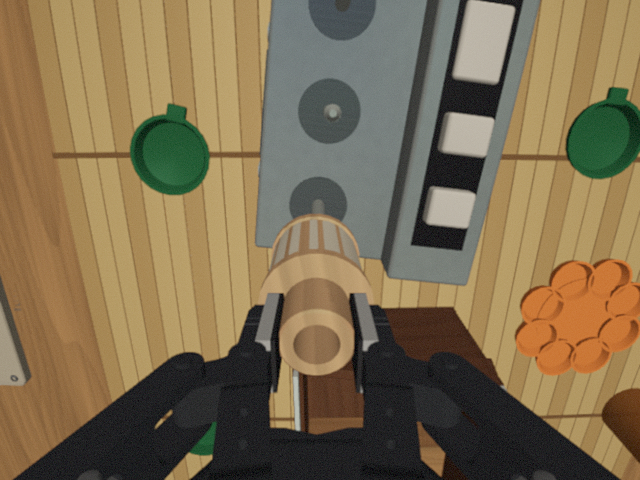

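```bash
python3 - <<'E'
from h import *
import pickle
c=pickle.load(open('c7.pkl','rb'))
print(onplane(c,[(318,344)],.406-.149).round(4), onplane(c,[(318,300)],.406-.177).round(4))
from scipy.spatial.transform import Rotation as R
M=R.from_quat(manip.get_obs()['ee_rot']).as_matrix();print((M.T@np.array([.4828-.4808,.1275-.1308,0])*1000).round(1))
E
```

```text
[[0.4816 0.1315 0.257 ]] [[0.4817 0.1345 0.229 ]]
[-3.3  2.  -0. ]
```

Emit:
{"op": "arm_command", "data": {"plan": [{"dp":[-4,1,0],"spin":0},{"dp":[0,0,30],"spin":0},{"dp":[0,0,16],"spin":0},{"dp":[0,0,0],"spin":0},{"dp":[0,0,0],"spin":0}]}}

```text
clock: 16.4
position: [0.4844, 0.1217, 0.3602]
ee_rot: [0.708, 0.707, -0.0, 0.0]
ft_force: [0.4, 0.5, -0.3]
grip_width: 0.326
grasp_force: 40.8
```

```bash
python3 - <<'E'
from h import *
o=manip.get_obs();print(o['position'],o['ee_rot'],o['ft_force'])
im,c=cam('wrist');cv2.imwrite('pics/w8.png',im)
for z in(.035,.105,.113): print(proj(c,[[.4828,.1275,z]]).round(0).tolist())
E
```

```text
[0.48436278 0.12172774 0.36016115] [ 7.07710181e-01  7.06502856e-01 -1.11060955e-04  5.50878483e-05] [ 0.42393275  0.45420276 -0.29587839]
[[314.0, 208.0]]
[[314.0, 236.0]]
[[314.0, 240.0]]
```

View pics/w8.png

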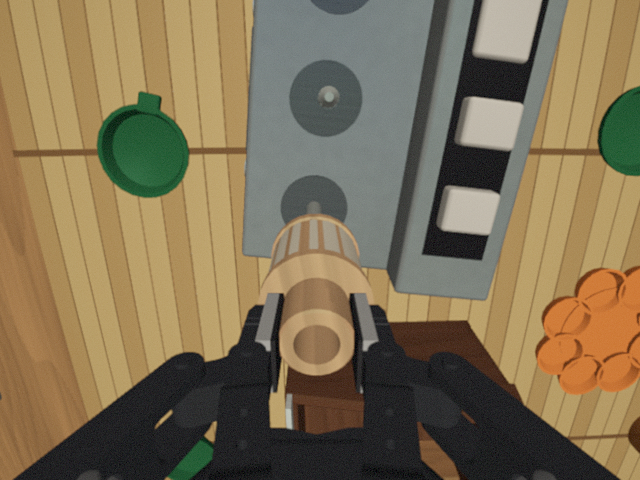

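Emit:
{"op": "arm_command", "data": {"plan": [{"dp":[5,-2,0],"spin":0},{"dp":[0,0,0],"spin":0},{"dp":[0,0,0],"spin":0}]}}

```text
clock: 16.75
position: [0.4819, 0.1281, 0.3603]
ee_rot: [0.707, 0.707, 0.0, 0.0]
ft_force: [-0.3, -0.3, -1.0]
grip_width: 0.322
grasp_force: 40.8
```

Emit:
{"op": "arm_command", "data": {"plan": [{"dp":[0,0,0],"spin":0}]}}

```text
clock: 16.85
position: [0.4819, 0.1279, 0.36]
ee_rot: [0.707, 0.707, 0.0, 0.0]
ft_force: [0.5, 0.9, -0.9]
grip_width: 0.33
grasp_force: 40.8
```

```bash
python3 - <<'E'
from h import *
o=manip.get_obs();im,c=cam('wrist');p=o['position'];print(p)
# bore circle detection: ellipse of dark bore near (318,344)
g=cv2.medianBlur(cv2.cvtColor(im,cv2.COLOR_BGR2GRAY),5)[300:385,270:365]
cc=cv2.HoughCircles(g,cv2.HOUGH_GRADIENT,1,20,param1=60,param2=12,minRadius=15,maxRadius=45);print(cc+np.array([270,300,0]) if cc is not None else None)
print((onplane(c,[(318,344)],p[2]-.149)[0]-p).round(4))
E
```

```text
[0.4819156  0.12789718 0.35998691]
[[[315.5        330.5         44.40000153]
  [318.5        352.5         44.40000153]
  [336.5        332.5         16.        ]]]
[ 0.0009  0.0006 -0.149 ]
```

Emit:
{"op": "arm_command", "data": {"plan": [{"dp":[-1,0,8],"spin":0},{"dp":[0,0,8],"spin":0},{"dp":[0,0,6],"spin":0},{"dp":[0,0,0],"spin":0}]}}

```text
clock: 17.3
position: [0.4815, 0.1267, 0.3363]
ee_rot: [0.707, 0.707, -0.001, -0.001]
ft_force: [0.3, 0.3, -0.4]
grip_width: 0.334
grasp_force: 40.9
```

No contact; the bobbin is over the spindle (bottom ~0.097). Lowering fully.

Emit:
{"op": "arm_command", "data": {"plan": [{"dp":[0,0,12],"spin":0},{"dp":[0,0,12],"spin":0},{"dp":[0,0,12],"spin":0},{"dp":[0,0,12],"spin":0},{"dp":[0,0,0],"spin":0}]}}

```text
clock: 17.8
position: [0.4812, 0.1267, 0.2876]
ee_rot: [0.707, 0.707, -0.001, -0.001]
ft_force: [0.3, 0.9, -1.9]
grip_width: 0.328
grasp_force: 40.9
```

Emit:
{"op": "arm_command", "data": {"plan": [{"dp":[0,0,6],"spin":0},{"dp":[0,0,4],"spin":0},{"dp":[0,0,2],"spin":0},{"dp":[0,0,0],"spin":0}]}}

```text
clock: 18.2
position: [0.4819, 0.1269, 0.2776]
ee_rot: [0.707, 0.707, -0.0, -0.0]
ft_force: [-0.4, 0.0, -0.7]
grip_width: 0.33
grasp_force: 40.9
```

Open slowly and rise; then go to close the left door.

Emit:
{"op": "arm_command", "data": {"plan": [{"dp":[0,0,2],"spin":0},{"dp":[0,0,0],"spin":0}]}}

```text
clock: 18.4
position: [0.4819, 0.1269, 0.2757]
ee_rot: [0.707, 0.707, 0.0, 0.0]
ft_force: [-0.5, 0.0, -0.9]
grip_width: 0.329
grasp_force: 40.9
```

Emit:
{"op": "arm_command", "data": {"plan": [{"dp":[0,0,0],"spin":0},{"dp":[0,0,0],"spin":0},{"dp":[0,0,0],"spin":0},{"dp":[0,0,0],"spin":0},{"dp":[0,0,0],"spin":0}], "grip": -1}}

```text
clock: 18.9
position: [0.4819, 0.1269, 0.2758]
ee_rot: [0.707, 0.707, 0.0, 0.0]
ft_force: [0.1, 0.0, -0.2]
grip_width: 1.001
grasp_force: 0.0
```

Emit:
{"op": "arm_command", "data": {"plan": [{"dp":[0,0,-20],"spin":0},{"dp":[0,0,-40],"spin":0},{"dp":[0,0,-40],"spin":0},{"dp":[-30,0,0],"spin":0},{"dp":[-40,0,0],"spin":0}]}}

```text
clock: 19.4
position: [0.482, 0.0578, 0.3772]
ee_rot: [0.706, 0.709, 0.001, 0.001]
ft_force: [1.9, -0.5, -0.7]
grip_width: 1.001
grasp_force: 0.0
```

```bash
python3 - <<'E'
from h import *
o=manip.get_obs();print(o['position'],o['grip_width'],o['clock'])
im,c=cam('wrist');cv2.imwrite('pics/w9.png',im)
for z in(.035,.097,.125): print(proj(c,[[.4828,.1275,z]]).round(0).tolist())
print([(np.round(d['position'],3).tolist(),round(d['score'],2)) for d in finder.find_in('wrist','bobbin0')])
im,c=cam('side')
print([(np.round(d['position'],3).tolist(),round(d['score'],2)) for d in finder.find_in('side','bobbin0')])
E
```

```text
[0.48197756 0.05778251 0.37720828] 1.0012038963897123 19.4
[[316.0, 126.0]]
[[317.0, 131.0]]
[[317.0, 134.0]]
[([0.484, 0.126, 0.095], 0.9), ([0.776, -0.014, 0.008], 0.43)]
[([0.476, 0.111, 0.088], 0.93), ([0.336, 0.368, 0.011], 0.37)]
```

View pics/w9.png

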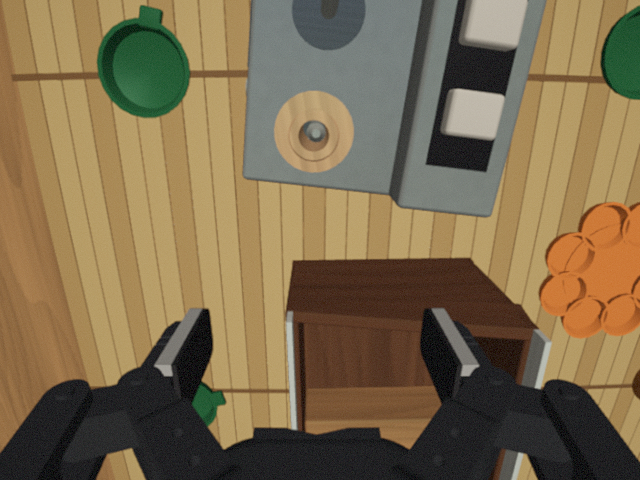

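The picture shows the bobbin seated on spindle2 at (315,131), concentric with the spindle. Now I'll shut the left door.

Emit:
{"op": "arm_command", "data": {"plan": [{"dp":[-48,5,0],"spin":0},{"dp":[-48,5,0],"spin":0},{"dp":[-48,5,0],"spin":0},{"dp":[-48,5,0],"spin":0},{"dp":[-48,5,0],"spin":0}], "grip": 1}}

```text
clock: 20.1
position: [0.5073, -0.1837, 0.3758]
ee_rot: [0.706, 0.708, 0.0, 0.0]
ft_force: [1.0, 0.3, 0.2]
grip_width: 0.147
grasp_force: 0.0
```

Emit:
{"op": "arm_command", "data": {"plan": [{"dp":[-12,0,0],"spin":0},{"dp":[0,0,0],"spin":0},{"dp":[0,0,35],"spin":0},{"dp":[0,0,20],"spin":0},{"dp":[0,0,0],"spin":0}]}}

```text
clock: 20.6
position: [0.5066, -0.1921, 0.318]
ee_rot: [0.706, 0.708, -0.001, -0.002]
ft_force: [0.6, 0.2, 0.3]
grip_width: -0.004
grasp_force: 0.0
```

Emit:
{"op": "arm_command", "data": {"plan": [{"dp":[0,0,12],"spin":0},{"dp":[6,0,0],"spin":0},{"dp":[15,0,0],"spin":0},{"dp":[18,0,0],"spin":0},{"dp":[18,0,0],"spin":0}]}}

```text
clock: 21.1
position: [0.5067, -0.137, 0.3094]
ee_rot: [0.707, 0.707, -0.0, 0.0]
ft_force: [-1.3, -3.2, -0.8]
grip_width: -0.001
grasp_force: 1.5
```

Emit:
{"op": "arm_command", "data": {"plan": [{"dp":[18,0,0],"spin":0},{"dp":[18,0,0],"spin":0},{"dp":[18,0,0],"spin":0},{"dp":[18,0,0],"spin":0},{"dp":[12,0,0],"spin":0}]}}

```text
clock: 21.6
position: [0.5067, -0.0521, 0.3095]
ee_rot: [0.707, 0.708, 0.0, 0.0]
ft_force: [-0.9, -3.3, 0.5]
grip_width: 0.001
grasp_force: 1.2
```

Emit:
{"op": "arm_command", "data": {"plan": [{"dp":[6,0,0],"spin":0},{"dp":[4,0,0],"spin":0},{"dp":[0,0,0],"spin":0}]}}

```text
clock: 21.9
position: [0.507, -0.0437, 0.309]
ee_rot: [0.707, 0.707, 0.0, 0.0]
ft_force: [-0.3, 0.7, -0.5]
grip_width: 0.0
grasp_force: 0.0
```

Emit:
{"op": "arm_command", "data": {"plan": [{"dp":[4,0,0],"spin":0},{"dp":[4,0,0],"spin":0},{"dp":[0,0,0],"spin":0}]}}

```text
clock: 22.2
position: [0.5069, -0.0394, 0.3089]
ee_rot: [0.708, 0.706, -0.001, 0.002]
ft_force: [0.5, -14.3, 1.0]
grip_width: -0.006
grasp_force: 6.9
```

Emit:
{"op": "arm_command", "data": {"plan": [{"dp":[4,0,0],"spin":0},{"dp":[0,0,0],"spin":0}]}}

```text
clock: 22.4
position: [0.5069, -0.0385, 0.3089]
ee_rot: [0.71, 0.705, -0.003, 0.003]
ft_force: [0.4, -25.9, 0.4]
grip_width: -0.0
grasp_force: 13.2
```

Emit:
{"op": "arm_command", "data": {"plan": [{"dp":[-12,0,0],"spin":0},{"dp":[0,0,-45],"spin":0},{"dp":[-45,0,0],"spin":0},{"dp":[-49,0,0],"spin":0},{"dp":[-49,0,0],"spin":0}]}}

```text
clock: 22.9
position: [0.5068, -0.1885, 0.3542]
ee_rot: [0.707, 0.708, 0.001, 0.0]
ft_force: [1.2, -0.1, 0.8]
grip_width: 0.0
grasp_force: 0.0
```

Emit:
{"op": "arm_command", "data": {"plan": [{"dp":[-49,1,0],"spin":0},{"dp":[-49,1,0],"spin":0},{"dp":[-49,1,0],"spin":0},{"dp":[-49,1,0],"spin":0},{"dp":[-18,1,0],"spin":0}]}}

```text
clock: 23.4
position: [0.51, -0.4063, 0.3532]
ee_rot: [0.709, 0.705, -0.001, 0.0]
ft_force: [-0.0, -0.0, -0.0]
grip_width: 0.001
grasp_force: 0.0
```

Emit:
{"op": "arm_command", "data": {"plan": [{"dp":[0,0,0],"spin":0},{"dp":[0,0,0],"spin":0}]}}

```text
clock: 23.6
position: [0.5121, -0.4007, 0.3532]
ee_rot: [0.707, 0.707, 0.0, -0.0]
ft_force: [0.1, -0.1, -0.8]
grip_width: -0.0
grasp_force: 0.0
```

Emit:
{"op": "arm_command", "data": {"plan": [{"dp":[-8,0,0],"spin":0},{"dp":[0,0,25],"spin":0},{"dp":[0,0,20],"spin":0},{"dp":[0,0,0],"spin":0},{"dp":[8,0,0],"spin":0}]}}

```text
clock: 24.1
position: [0.5118, -0.4013, 0.3093]
ee_rot: [0.707, 0.707, -0.0, 0.0]
ft_force: [-0.5, -0.0, 1.1]
grip_width: 0.001
grasp_force: 0.0
```

Emit:
{"op": "arm_command", "data": {"plan": [{"dp":[12,0,0],"spin":0},{"dp":[18,0,0],"spin":0},{"dp":[18,0,0],"spin":0},{"dp":[18,0,0],"spin":0},{"dp":[18,0,0],"spin":0}]}}

```text
clock: 24.6
position: [0.5119, -0.3157, 0.3096]
ee_rot: [0.707, 0.707, 0.0, 0.001]
ft_force: [-0.0, -2.2, 2.0]
grip_width: -0.0
grasp_force: 1.5
```

Emit:
{"op": "arm_command", "data": {"plan": [{"dp":[18,0,0],"spin":0},{"dp":[18,0,0],"spin":0},{"dp":[14,0,0],"spin":0},{"dp":[8,0,0],"spin":0},{"dp":[0,0,0],"spin":0}]}}

```text
clock: 25.1
position: [0.5123, -0.2574, 0.3088]
ee_rot: [0.706, 0.708, 0.001, -0.0]
ft_force: [0.9, -0.2, 0.1]
grip_width: 0.001
grasp_force: 0.0
```

Emit:
{"op": "arm_command", "data": {"plan": [{"dp":[6,0,0],"spin":0},{"dp":[4,0,0],"spin":0},{"dp":[0,0,0],"spin":0}]}}

```text
clock: 25.4
position: [0.5119, -0.2488, 0.3086]
ee_rot: [0.707, 0.707, 0.0, -0.0]
ft_force: [-0.5, -0.4, 0.4]
grip_width: -0.002
grasp_force: 0.0
```

Emit:
{"op": "arm_command", "data": {"plan": [{"dp":[-6,0,0],"spin":0},{"dp":[0,0,-45],"spin":0},{"dp":[-40,15,-25],"spin":0},{"dp":[-45,15,0],"spin":0},{"dp":[-45,15,0],"spin":0}], "grip": -1}}

```text
clock: 25.9
position: [0.5574, -0.3871, 0.3801]
ee_rot: [0.707, 0.707, 0.0, 0.001]
ft_force: [0.7, -0.2, -0.7]
grip_width: 0.845
grasp_force: 0.0
```

Emit:
{"op": "arm_command", "data": {"plan": [{"dp":[-20,0,0],"spin":0},{"dp":[0,0,0],"spin":0},{"dp":[0,0,0],"spin":0}]}}

```text
clock: 26.2
position: [0.5567, -0.4055, 0.3781]
ee_rot: [0.707, 0.707, 0.0, -0.0]
ft_force: [0.5, 0.4, -0.1]
grip_width: 1.002
grasp_force: 0.0
```

```bash
python3 - <<'E'
from h import *
import pickle
o=manip.get_obs();print(o['position'],o['clock'])
im,c=cam('wrist');cv2.imwrite('pics/w10.png',im);pickle.dump(c,open('c10.pkl','wb'))
for th in ('bobbin0','door_r_pull'): print([(np.round(d['position'],3).tolist(),round(d['score'],2)) for d in finder.find_in('wrist',th)])
for z in(.074,.102): print(proj(c,[[.565,-.317,z]]).round(0).tolist())
E
```

```text
[ 0.55665598 -0.40548312  0.37809532] 26.2
[([0.562, -0.314, 0.073], 0.97)]
[]
[[328.0, 101.0]]
[[330.0, 100.0]]
```

View pics/w10.png

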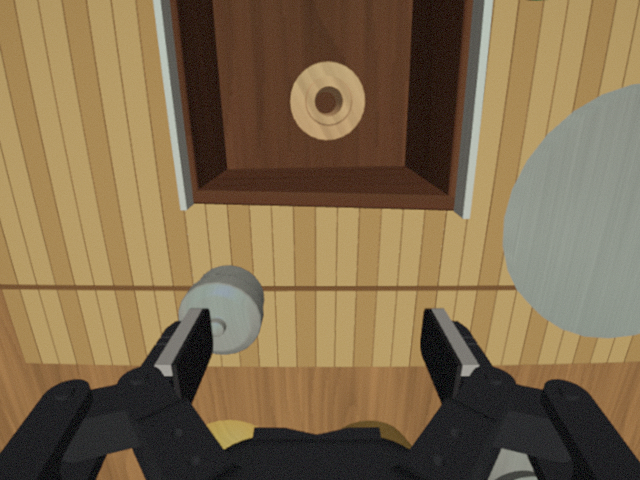

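The picture shows the right bay open and the bobbin at (328,101), matching (0.564, -0.317).

Emit:
{"op": "arm_command", "data": {"plan": [{"dp":[44,4,0],"spin":0},{"dp":[44,3,0],"spin":0},{"dp":[0,0,0],"spin":0},{"dp":[0,0,35],"spin":0},{"dp":[0,0,0],"spin":0}]}}

```text
clock: 26.85
position: [0.5632, -0.3152, 0.3403]
ee_rot: [0.706, 0.708, -0.001, -0.003]
ft_force: [-0.7, 0.4, -0.5]
grip_width: 0.999
grasp_force: 0.0
```

Emit:
{"op": "arm_command", "data": {"plan": [{"dp":[0,0,0],"spin":0}]}}

```text
clock: 26.95
position: [0.5638, -0.3166, 0.344]
ee_rot: [0.707, 0.707, -0.0, -0.001]
ft_force: [0.5, 0.0, 1.0]
grip_width: 1.004
grasp_force: 0.0
```

Emit:
{"op": "arm_command", "data": {"plan": [{"dp":[0,0,40],"spin":0},{"dp":[0,0,30],"spin":0},{"dp":[0,0,15],"spin":0},{"dp":[0,0,9],"spin":0},{"dp":[0,0,0],"spin":0}]}}

```text
clock: 27.45
position: [0.564, -0.3173, 0.25]
ee_rot: [0.707, 0.707, 0.0, -0.0]
ft_force: [0.2, 0.3, 0.1]
grip_width: 1.0
grasp_force: 0.0
```

Emit:
{"op": "arm_command", "data": {"plan": [{"dp":[0,0,0],"spin":0},{"dp":[0,0,0],"spin":0},{"dp":[0,0,0],"spin":0},{"dp":[0,0,0],"spin":0},{"dp":[0,0,0],"spin":0}], "grip": 1, "newtons": 40}}

```text
clock: 27.95
position: [0.5641, -0.3173, 0.2507]
ee_rot: [0.707, 0.707, 0.0, 0.001]
ft_force: [-1.1, 0.5, 5.8]
grip_width: 0.344
grasp_force: 39.5
```

Emit:
{"op": "arm_command", "data": {"plan": [{"dp":[0,0,0],"spin":0},{"dp":[0,0,0],"spin":0}]}}

```text
clock: 28.15
position: [0.5641, -0.3172, 0.2507]
ee_rot: [0.707, 0.707, 0.0, 0.001]
ft_force: [-1.1, 0.7, 6.4]
grip_width: 0.341
grasp_force: 39.5
```

Emit:
{"op": "arm_command", "data": {"plan": [{"dp":[0,0,-15],"spin":0},{"dp":[0,0,-40],"spin":0},{"dp":[0,0,-45],"spin":0},{"dp":[0,0,-45],"spin":0},{"dp":[0,0,-20],"spin":0}]}}

```text
clock: 28.65
position: [0.5639, -0.3174, 0.4208]
ee_rot: [0.707, 0.707, 0.001, 0.003]
ft_force: [0.2, -0.6, -0.6]
grip_width: 0.346
grasp_force: 39.7
```

Emit:
{"op": "arm_command", "data": {"plan": [{"dp":[45,-5,0],"spin":0},{"dp":[48,-5,0],"spin":0},{"dp":[48,-5,0],"spin":0},{"dp":[48,-5,0],"spin":0},{"dp":[48,-5,0],"spin":0}]}}

```text
clock: 29.15
position: [0.5381, -0.0783, 0.4158]
ee_rot: [0.707, 0.707, 0.0, 0.0]
ft_force: [0.8, -0.0, -0.9]
grip_width: 0.34
grasp_force: 39.8
```

Emit:
{"op": "arm_command", "data": {"plan": [{"dp":[48,-5,0],"spin":0},{"dp":[48,-5,0],"spin":0},{"dp":[48,-5,0],"spin":0},{"dp":[48,-5,0],"spin":0},{"dp":[48,-5,0],"spin":0}]}}

```text
clock: 29.65
position: [0.5131, 0.1615, 0.4159]
ee_rot: [0.707, 0.707, 0.0, 0.0]
ft_force: [0.6, -0.2, -0.6]
grip_width: 0.344
grasp_force: 39.8
```

Emit:
{"op": "arm_command", "data": {"plan": [{"dp":[45,-5,0],"spin":0},{"dp":[45,-5,0],"spin":0},{"dp":[40,-5,0],"spin":0},{"dp":[0,0,0],"spin":0},{"dp":[0,0,0],"spin":0}]}}

```text
clock: 30.15
position: [0.4984, 0.2906, 0.4152]
ee_rot: [0.706, 0.708, -0.0, 0.0]
ft_force: [-0.1, -0.7, -0.0]
grip_width: 0.339
grasp_force: 39.8
```

Emit:
{"op": "arm_command", "data": {"plan": [{"dp":[0,0,0],"spin":0},{"dp":[0,0,0],"spin":0}]}}

```text
clock: 30.35
position: [0.4994, 0.2885, 0.4151]
ee_rot: [0.708, 0.706, 0.0, 0.0]
ft_force: [-0.1, 0.1, -0.8]
grip_width: 0.342
grasp_force: 39.8
```

```bash
python3 - <<'E'
from h import *
o=manip.get_obs();im,c=cam('wrist');cv2.imwrite('pics/w11.png',im);p=o['position'];print(p,o['ee_rot'])
t=cv2.imread('pics/w8.png')[225:375,262:374]
r=cv2.matchTemplate(im,t,cv2.TM_CCOEFF_NORMED);_,s,_,l=cv2.minMaxLoc(r);print(s,l[0]-262,l[1]-225)
uv=(318+l[0]-262,344+l[1]-225);print((onplane(c,[uv],p[2]-.149)[0]-p).round(4))
# spindle0 check: dark disc visible?
print(proj(c,[[.5008,.2956,.035],[.5008,.2956,.113],[.4918,.2115,.113]]).round(0).tolist())
g=im[120:260,240:420]; hc=cv2.HoughCircles(cv2.medianBlur(cv2.cvtColor(g,cv2.COLOR_BGR2GRAY),3),cv2.HOUGH_GRADIENT,1,20,param1=60,param2=10,minRadius=22,maxRadius=34)
print(None if hc is None else (hc[0,:3]+[240,120,0]).round(0).tolist())
E
```

```text
[0.49939137 0.28845878 0.41509144] [7.07927961e-01 7.06284552e-01 6.21963151e-05 3.61015389e-04]
0.8722763061523438 0 0
[ 0.0009  0.0006 -0.149 ]
[[317.0, 191.0], [318.0, 214.0], [307.0, 311.0]]
[[318.0, 190.0, 29.0], [320.0, 246.0, 33.0], [276.0, 230.0, 29.0]]
```

Emit:
{"op": "arm_command", "data": {"plan": [{"dp":[6,0,0],"spin":0},{"dp":[0,0,30],"spin":0},{"dp":[0,0,22],"spin":0},{"dp":[0,0,0],"spin":0},{"dp":[0,0,0],"spin":0}]}}

```text
clock: 30.9
position: [0.499, 0.2959, 0.3633]
ee_rot: [0.707, 0.707, -0.0, -0.0]
ft_force: [-0.2, -0.0, -0.2]
grip_width: 0.342
grasp_force: 39.8
```

Emit:
{"op": "arm_command", "data": {"plan": [{"dp":[0,0,0],"spin":0},{"dp":[0,0,0],"spin":0}]}}

```text
clock: 31.1
position: [0.4991, 0.2961, 0.3642]
ee_rot: [0.707, 0.707, 0.001, 0.0]
ft_force: [0.2, 0.8, -0.6]
grip_width: 0.343
grasp_force: 39.8
```

Emit:
{"op": "arm_command", "data": {"plan": [{"dp":[-1,1,8],"spin":0},{"dp":[0,0,8],"spin":0},{"dp":[0,0,8],"spin":0},{"dp":[0,0,4],"spin":0},{"dp":[0,0,0],"spin":0}]}}

```text
clock: 31.6
position: [0.4997, 0.2948, 0.3337]
ee_rot: [0.707, 0.707, -0.001, -0.0]
ft_force: [-0.2, 0.7, -1.3]
grip_width: 0.339
grasp_force: 39.8
```

Emit:
{"op": "arm_command", "data": {"plan": [{"dp":[0,0,12],"spin":0},{"dp":[0,0,12],"spin":0},{"dp":[0,0,12],"spin":0},{"dp":[0,0,12],"spin":0},{"dp":[0,0,0],"spin":0}]}}

```text
clock: 32.1
position: [0.4993, 0.2945, 0.2843]
ee_rot: [0.707, 0.707, -0.002, -0.0]
ft_force: [-0.5, 0.2, -0.7]
grip_width: 0.34
grasp_force: 39.8
```

Emit:
{"op": "arm_command", "data": {"plan": [{"dp":[0,0,5],"spin":0},{"dp":[0,0,3],"spin":0},{"dp":[0,0,2],"spin":0},{"dp":[0,0,0],"spin":0}]}}

```text
clock: 32.5
position: [0.4999, 0.2948, 0.2767]
ee_rot: [0.707, 0.707, 0.0, 0.0]
ft_force: [-0.2, 0.3, -0.2]
grip_width: 0.342
grasp_force: 39.8
```

Emit:
{"op": "arm_command", "data": {"plan": [{"dp":[0,0,0],"spin":0},{"dp":[0,0,0],"spin":0},{"dp":[0,0,0],"spin":0},{"dp":[0,0,0],"spin":0},{"dp":[0,0,0],"spin":0}], "grip": -1}}

```text
clock: 33.0
position: [0.4999, 0.2949, 0.2768]
ee_rot: [0.707, 0.707, 0.0, 0.0]
ft_force: [-0.3, -0.6, 0.7]
grip_width: 1.004
grasp_force: 0.0
```

Emit:
{"op": "arm_command", "data": {"plan": [{"dp":[0,0,-20],"spin":0},{"dp":[0,0,-40],"spin":0},{"dp":[0,0,-45],"spin":0},{"dp":[-40,0,0],"spin":0},{"dp":[-48,0,0],"spin":0}]}}

```text
clock: 33.5
position: [0.4996, 0.2078, 0.3832]
ee_rot: [0.706, 0.709, 0.002, 0.0]
ft_force: [0.8, -0.9, -0.5]
grip_width: 0.997
grasp_force: 0.0
```

Emit:
{"op": "arm_command", "data": {"plan": [{"dp":[0,0,0],"spin":0},{"dp":[0,0,0],"spin":0}]}}

```text
clock: 33.7
position: [0.5001, 0.2057, 0.382]
ee_rot: [0.708, 0.706, 0.0, 0.0]
ft_force: [0.3, 0.5, 0.1]
grip_width: 0.997
grasp_force: 0.0
```

```bash
python3 - <<'E'
from h import *
o=manip.get_obs();print(o['position'],o['clock'])
im,c=cam('wrist');cv2.imwrite('pics/w12.png',im)
print([(np.round(d['position'],3).tolist(),round(d['score'],2)) for d in finder.find_in('wrist','bobbin0')])
for b in ([.5008,.2956],[.4828,.1275]): print(proj(c,[[*b,z] for z in(.097,.125)]).round(0).tolist())
hc=cv2.HoughCircles(cv2.medianBlur(cv2.cvtColor(im[:300],cv2.COLOR_BGR2GRAY),3),cv2.HOUGH_GRADIENT,1,25,param1=80,param2=22,minRadius=20,maxRadius=50)
print(None if hc is None else hc[0,:8].round(0).tolist())
im,c=cam('side')
for th in('bobbin0','door_l_pull','door_r_pull','key_stop_top','key_fast'):print(th,[(np.round(d['position'],3).tolist(),round(d['score'],2)) for d in finder.find_in('side',th)])
E
```

```text
[0.50005467 0.20567789 0.38204359] 33.7
[([0.499, 0.297, 0.097], 0.84), ([0.489, 0.141, 0.1], 0.8)]
[[317.0, 97.0], [317.0, 96.0]]
[[294.0, 324.0], [292.0, 345.0]]
[[306.0, 200.0, 31.0], [316.0, 98.0, 40.0], [592.0, 226.0, 46.0], [154.0, 236.0, 40.0], [570.0, 212.0, 49.0], [296.0, 294.0, 29.0], [140.0, 66.0, 28.0]]
bobbin0 [([0.493, 0.279, 0.088], 0.95), ([0.477, 0.109, 0.087], 0.86), ([0.543, -0.112, 0.129], 0.28), ([0.588, 0.185, 0.088], 0.28)]
door_l_pull [([0.542, -0.113, 0.13], 0.94), ([0.493, 0.277, 0.089], 0.38), ([0.59, 0.188, 0.09], 0.18)]
door_r_pull [([0.546, -0.233, 0.126], 0.85)]
key_stop_top [([0.6, 0.255, 0.08], 0.45), ([0.541, 0.184, 0.036], 0.36)]
key_fast [([0.541, -0.11, 0.13], 0.69), ([0.587, 0.126, 0.089], 0.58)]
```

Emit:
{"op": "arm_command", "data": {"plan": [{"dp":[-48,2,0],"spin":0},{"dp":[-49,2,0],"spin":0},{"dp":[-49,2,0],"spin":0},{"dp":[-49,2,0],"spin":0},{"dp":[-49,2,0],"spin":0}], "grip": 1}}

```text
clock: 34.6
position: [0.5096, -0.0388, 0.3819]
ee_rot: [0.707, 0.707, 0.0, 0.0]
ft_force: [0.6, -0.1, -0.6]
grip_width: 0.143
grasp_force: 0.0
```

Emit:
{"op": "arm_command", "data": {"plan": [{"dp":[-49,0,0],"spin":0},{"dp":[-49,0,0],"spin":0},{"dp":[-49,0,0],"spin":0},{"dp":[-3,0,0],"spin":0},{"dp":[0,0,0],"spin":0}]}}

```text
clock: 35.1
position: [0.5097, -0.1883, 0.3815]
ee_rot: [0.708, 0.706, -0.0, -0.0]
ft_force: [0.4, 0.4, 0.7]
grip_width: -0.002
grasp_force: 0.0
```

Emit:
{"op": "arm_command", "data": {"plan": [{"dp":[0,0,0],"spin":0},{"dp":[0,0,20],"spin":0},{"dp":[0,0,0],"spin":0}]}}

```text
clock: 35.4
position: [0.5097, -0.1851, 0.3598]
ee_rot: [0.706, 0.708, -0.001, -0.002]
ft_force: [0.0, 0.9, 0.2]
grip_width: -0.0
grasp_force: 0.0
```

Emit:
{"op": "arm_command", "data": {"plan": [{"dp":[0,0,30],"spin":0},{"dp":[0,0,21],"spin":0},{"dp":[0,0,0],"spin":0},{"dp":[-12,0,0],"spin":0},{"dp":[-15,0,0],"spin":0}]}}

```text
clock: 35.9
position: [0.5106, -0.2146, 0.3125]
ee_rot: [0.707, 0.708, 0.001, 0.001]
ft_force: [-0.0, -0.9, 0.5]
grip_width: -0.002
grasp_force: 1.9
```

Emit:
{"op": "arm_command", "data": {"plan": [{"dp":[-18,0,0],"spin":0},{"dp":[-18,0,0],"spin":0},{"dp":[-18,0,0],"spin":0},{"dp":[-18,0,0],"spin":0},{"dp":[-18,0,0],"spin":0}]}}

```text
clock: 36.4
position: [0.5104, -0.3057, 0.3124]
ee_rot: [0.707, 0.707, 0.001, 0.001]
ft_force: [1.3, 2.3, 1.4]
grip_width: -0.003
grasp_force: 1.5
```

Emit:
{"op": "arm_command", "data": {"plan": [{"dp":[-18,0,0],"spin":0},{"dp":[-14,0,0],"spin":0},{"dp":[-8,0,0],"spin":0},{"dp":[-5,0,0],"spin":0},{"dp":[0,0,0],"spin":0}]}}

```text
clock: 36.9
position: [0.5104, -0.3474, 0.3111]
ee_rot: [0.706, 0.708, 0.001, -0.002]
ft_force: [-3.5, 12.0, 7.2]
grip_width: -0.005
grasp_force: 5.9
```

Emit:
{"op": "arm_command", "data": {"plan": [{"dp":[-3,0,0],"spin":0},{"dp":[0,0,0],"spin":0}]}}

```text
clock: 37.1
position: [0.5107, -0.3482, 0.311]
ee_rot: [0.706, 0.708, 0.002, -0.004]
ft_force: [-7.2, 20.6, 12.8]
grip_width: 0.004
grasp_force: 10.7
```

Emit:
{"op": "arm_command", "data": {"plan": [{"dp":[12,0,0],"spin":0},{"dp":[0,0,-45],"spin":0},{"dp":[45,0,0],"spin":0},{"dp":[48,0,0],"spin":0},{"dp":[48,0,0],"spin":0}]}}

```text
clock: 37.6
position: [0.5094, -0.1981, 0.3563]
ee_rot: [0.708, 0.707, 0.0, 0.001]
ft_force: [0.7, -0.1, 0.6]
grip_width: 0.001
grasp_force: 0.0
```

Emit:
{"op": "arm_command", "data": {"plan": [{"dp":[48,-2,0],"spin":0},{"dp":[48,-2,0],"spin":0},{"dp":[34,0,0],"spin":0},{"dp":[0,0,0],"spin":0},{"dp":[0,0,0],"spin":0}]}}

```text
clock: 38.1
position: [0.5059, -0.069, 0.3561]
ee_rot: [0.707, 0.708, 0.0, 0.001]
ft_force: [-0.6, -0.5, 0.1]
grip_width: -0.001
grasp_force: 0.0
```

Emit:
{"op": "arm_command", "data": {"plan": [{"dp":[0,0,30],"spin":0},{"dp":[0,0,15],"spin":0},{"dp":[8,0,0],"spin":0},{"dp":[8,0,0],"spin":0},{"dp":[0,0,0],"spin":0}]}}

```text
clock: 38.6
position: [0.5064, -0.0521, 0.3119]
ee_rot: [0.707, 0.708, 0.001, 0.001]
ft_force: [-0.1, 0.8, 0.7]
grip_width: -0.001
grasp_force: 0.0
```

Emit:
{"op": "arm_command", "data": {"plan": [{"dp":[6,0,0],"spin":0},{"dp":[4,0,0],"spin":0},{"dp":[3,0,0],"spin":0},{"dp":[3,0,0],"spin":0},{"dp":[0,0,0],"spin":0}]}}

```text
clock: 39.1
position: [0.5059, -0.0395, 0.3112]
ee_rot: [0.708, 0.706, -0.001, 0.002]
ft_force: [-0.1, -10.8, 1.3]
grip_width: 0.004
grasp_force: 5.4
```

Emit:
{"op": "arm_command", "data": {"plan": [{"dp":[-10,0,0],"spin":0},{"dp":[0,0,-45],"spin":0},{"dp":[0,0,-45],"spin":0},{"dp":[45,17,0],"spin":0},{"dp":[45,17,0],"spin":0}]}}

```text
clock: 39.6
position: [0.5404, 0.0427, 0.4028]
ee_rot: [0.708, 0.706, 0.002, 0.001]
ft_force: [2.1, 0.6, -0.7]
grip_width: 0.001
grasp_force: 0.0
```

Emit:
{"op": "arm_command", "data": {"plan": [{"dp":[45,17,0],"spin":0},{"dp":[45,17,0],"spin":0},{"dp":[45,17,0],"spin":0},{"dp":[22,4,0],"spin":0},{"dp":[0,0,0],"spin":0}]}}

```text
clock: 40.1
position: [0.5944, 0.2042, 0.3999]
ee_rot: [0.705, 0.709, 0.0, -0.001]
ft_force: [-0.7, 0.9, -0.4]
grip_width: -0.003
grasp_force: 0.0
```

Emit:
{"op": "arm_command", "data": {"plan": [{"dp":[0,0,0],"spin":0},{"dp":[0,0,45],"spin":0},{"dp":[0,0,45],"spin":0},{"dp":[0,0,0],"spin":0},{"dp":[0,0,0],"spin":0}]}}

```text
clock: 40.6
position: [0.5952, 0.1985, 0.3117]
ee_rot: [0.708, 0.707, -0.0, 0.0]
ft_force: [-0.1, -0.5, 1.6]
grip_width: -0.002
grasp_force: 0.0
```

```bash
python3 - <<'E'
from h import *
o=manip.get_obs();print(o['position'],o['ee_rot'],o['ft_force'])
im,c=cam('side')
for th in('bobbin0','door_l_pull','door_r_pull','key_stop_top','key_slow_top','key_fast'):print(th,[(np.round(d['position'],3).tolist(),round(d['score'],2)) for d in finder.find_in('side',th)][:3])
E
```

```text
[0.59516684 0.19851802 0.31173406] [ 7.07701785e-01  7.06511205e-01 -2.92185293e-04  1.23860238e-04] [-0.1104676  -0.51136693  1.59506893]
bobbin0 [([0.477, 0.109, 0.083], 0.66)]
door_l_pull [([0.541, -0.114, 0.129], 0.89), ([0.547, -0.301, 0.126], 0.44)]
door_r_pull [([0.554, -0.297, 0.125], 0.73), ([0.341, 0.181, 0.02], 0.52)]
key_stop_top [([0.601, 0.258, 0.08], 0.39)]
key_slow_top [([0.588, 0.187, 0.088], 0.47)]
key_fast [([0.341, -0.164, 0.014], 0.53), ([0.585, 0.13, 0.088], 0.42)]
```

```bash
python3 - <<'E'
from h import *
for n in('wrist','scene'):
    im,c=cam(n);print(n,[(np.round(d['position'],3).tolist(),round(d['score'],2)) for d in finder.find_in(n,'bobbin0')][:4])
E
```

```text
wrist [([0.512, 0.294, 0.097], 0.94), ([0.493, 0.141, 0.095], 0.7)]
scene [([0.498, 0.125, 0.085], 0.84), ([0.513, 0.3, 0.088], 0.77)]
```

Both are on their spindles. Press the middle key.

Emit:
{"op": "arm_command", "data": {"plan": [{"dp":[0,0,30],"spin":0},{"dp":[0,0,14],"spin":0},{"dp":[0,0,8],"spin":0},{"dp":[0,0,6],"spin":0},{"dp":[0,0,0],"spin":0}]}}

```text
clock: 41.65
position: [0.595, 0.2, 0.2534]
ee_rot: [0.707, 0.707, 0.0, 0.0]
ft_force: [-0.8, -0.5, 0.8]
grip_width: -0.002
grasp_force: 0.3
```

Emit:
{"op": "arm_command", "data": {"plan": [{"dp":[0,0,3],"spin":0},{"dp":[0,0,0],"spin":0}]}}

```text
clock: 41.85
position: [0.5952, 0.2, 0.2527]
ee_rot: [0.707, 0.707, 0.001, 0.0]
ft_force: [-9.9, -3.8, 22.0]
grip_width: 0.002
grasp_force: 11.2
```

Emit:
{"op": "arm_command", "data": {"plan": [{"dp":[0,0,3],"spin":0},{"dp":[0,0,0],"spin":0}]}}

```text
clock: 42.05
position: [0.5952, 0.2001, 0.2523]
ee_rot: [0.707, 0.707, 0.001, 0.001]
ft_force: [-18.7, -7.2, 43.9]
grip_width: -0.005
grasp_force: 22.0
```

Emit:
{"op": "arm_command", "data": {"plan": [{"dp":[0,0,-10],"spin":0},{"dp":[0,0,-45],"spin":0},{"dp":[0,0,-45],"spin":0},{"dp":[0,0,-45],"spin":0},{"dp":[-40,0,0],"spin":0}]}}

```text
clock: 42.55
position: [0.5948, 0.1657, 0.3991]
ee_rot: [0.704, 0.71, 0.006, 0.001]
ft_force: [1.3, 0.6, 0.5]
grip_width: 0.004
grasp_force: 0.0
```

Emit:
{"op": "arm_command", "data": {"plan": [{"dp":[-45,0,0],"spin":0},{"dp":[-45,0,0],"spin":0},{"dp":[0,0,0],"spin":0},{"dp":[0,0,0],"spin":0}]}}

```text
clock: 42.95
position: [0.595, 0.0687, 0.392]
ee_rot: [0.708, 0.706, 0.0, 0.0]
ft_force: [-1.2, 0.7, 0.6]
grip_width: 0.001
grasp_force: 0.0
```

```bash
python3 - <<'E'
from h import *
for n in('scene','side','wrist'):
    im,c=cam(n)
    for th in('bobbin0','key_stop_top','key_slow_top','key_fast','door_l_pull','door_r_pull'):print(n,th,[(np.round(d['position'],3).tolist(),round(d['score'],2)) for d in finder.find_in(n,th)][:3])
E
```

```text
scene bobbin0 [([0.497, 0.134, 0.087], 0.84), ([0.514, 0.302, 0.091], 0.63), ([0.489, 0.529, 0.021], 0.45)]
scene key_stop_top [([0.61, 0.262, 0.094], 0.68)]
scene key_slow_top []
scene key_fast [([0.593, 0.142, 0.088], 0.5)]
scene door_l_pull [([0.553, -0.101, 0.137], 0.56), ([0.556, -0.298, 0.122], 0.54)]
scene door_r_pull [([0.556, -0.297, 0.119], 0.65), ([0.333, 0.173, 0.02], 0.18)]
side bobbin0 [([0.493, 0.276, 0.087], 0.57), ([0.549, -0.299, 0.125], 0.44)]
side key_stop_top [([0.596, 0.247, 0.088], 0.56), ([0.476, 0.104, 0.082], 0.49)]
side key_slow_top []
side key_fast [([0.585, 0.128, 0.089], 0.43)]
side door_l_pull [([0.542, -0.11, 0.126], 0.89), ([0.539, 0.184, 0.034], 0.19)]
side door_r_pull [([0.553, -0.3, 0.126], 0.85), ([0.47, 0.506, 0.021], 0.48)]
wrist bobbin0 [([0.496, 0.127, 0.099], 0.71)]
wrist key_stop_top []
wrist key_slow_top [([0.591, 0.198, 0.082], 0.58)]
wrist key_fast [([0.597, 0.197, 0.081], 0.67), ([0.59, 0.142, 0.091], 0.57)]
wrist door_l_pull [([0.502, -0.019, 0.128], 0.71)]
wrist door_r_pull []
```

The stop key is up (0.094), the fast key is up, the slow key is down (0.082), the bobbins are seated and the doors are shut.

```bash
python3 -c "
from workcell import manip
print(manip.hand_in())"
```

```text
the job is handed in; nothing more can be done
None
```

The job is handed in: the winder was stopped, both bobbins that were in the case are seated upright on spindles, both doors are shut, and the winder is running again on its middle key; the hand-in returned no verdict.

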